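# Set up two round-bottom flasks in cork rings for weighing

## Task

First take the small cork ring off the large one and lay it flat in the middle of the balance pan. Then stand the small amber flask upright in the small ring on the balance, and after that stand the large amber flask upright in the large ring, which stays about where it lies on the bench. Set the glass down gently, let go of everything, and leave the green flask, the beaker and the jar as they are.

Things in the scene. Friction and masses are not known exactly. Their poses are not given: they have to be found in the camera images.
- small_ring_mid (a point): Small cork ring, outer diameter 70, bore 44, height 28, 30 g, loose; the point is at its centre, half-way up (14 above its underside), z along its axis. It starts lying concentrically on the large ring. Its 13 thick wall can be pinched, one finger in the bore. The small flask seated in it has its bulb centre 13 above the ring's top face (flask's given point 54 above this point).
- large_ring_mid (a point): Large cork ring, outer diameter 96, bore 56, height 32, 50 g, loose, flat on the bench; the point is at its centre, half-way up (16 above the bench), z along its axis. The large flask seated in it has its bulb centre 15.5 above the ring's top face (flask's given point 61.5 above this point).
- small_flask_mid (a point): Small amber round-bottom flask with a white stopper, about 110 g, stands upright in a well of the block. Height 105.5: ball-shaped bulb of diameter 51, above it a straight neck of diameter 20 and then the stopper (diameter 18, 10 high). The point is on the axis half-way up (52.75 above its lowest point); z along the axis, towards the stopper. The bulb's centre is 27 below the point, the bare neck runs from about 4 below the point to 43 above it.
- large_flask_mid (a point): Large amber round-bottom flask with a white stopper, about 180 g, stands upright in a well of the block. Height 124: ball-shaped bulb of diameter 64, above it a straight neck of diameter 22 and then the stopper (diameter 20, 12 high). The point is on the axis half-way up (62 above its lowest point); z along the axis, towards the stopper. The bulb's centre is 30 below the point, the bare neck runs from about 0 to 50 above the point.
- green_flask_mid (a point): Green round-bottom flask with a black stopper, same size as the small amber flask, in another well of the block; to be left. The point is on its axis half-way up, z towards the stopper.
- block: White hotplate (170 along x, 270 along y, 45 high) fixed on the bench with an aluminium block on it (120 x 250, top face 75 above the bench) with three equal round wells in a row along its y axis at y = -80, 0, +80, one flask in each; which flask is where varies. Origin at the bench under the middle well. An upright probe (diameter 12 at its top) stands on it at x = +78, y = +40 and reaches 240 above the bench.
- pan (a point): Centre of the upper face of the round steel pan (diameter 124, 66 above the bench) of the white balance, which is fixed on the bench; its case is 240 along x, 190 along y and 54 high, its centre 30 from the pan's centre towards -x; x and y are the balance's own. It may be left or right of the rings.
- beaker: Loose empty glass beaker, diameter 68, 85 high, near the rings; origin at the centre of its underside, z up.
- jar: Loose white jar with a blue lid, diameter 58, 90 high, near the rings; origin at the centre of its underside, z up.
There are look-alikes about, which are no part of the job. What is shaped like the part that bears large_flask_mid but purple is not meant.

How it is judged:
By the outcome, as a careful person would: the job done as asked, in the order asked, and still so for the second after the job is handed in, with the robot touching nothing.
It also fails if it takes over 72 s, if anything falls off the work surface, if the arm or the gripper's body presses on something with over 40 N, if the wrist force passes 120 N, or if a joint passes its speed limit or range.

## Robot

A 6-joint arm with a two-finger parallel gripper is mounted at the origin on the work surface. World frame = base frame: x ahead of the robot, y to its left, z up, the work surface at z = 0. Lengths are in m, angles in rad, forces in N, time in s.
With the tool pointing down it reaches from about 0.275 to 0.725 m from the base axis. Payload 15.9 kg.
Tool frame: the origin (TCP) lies at the very end of the fingers, on their centre line; the grasp point (between the pads) lies 19 mm behind it; x points along the fingers, y is the direction in which the jaws open and shut, and the axes are right-handed (so a half turn about x gives the same grasp; the last joint's range is limited). The gripper opens to 85 mm and grips with 20 to 120 N. Pads are 22 mm wide; open, the fingers measure 114 mm over their backs; the gripper's body (76 mm by 85 mm) begins 54 mm behind the grasp point. The pads swing forward as they close: fully open they stand 13 mm farther back than shut.
Start: joints at [-1.245, 0.213, -0.034, 1.323, 0, 1.571], TCP at [0.16, -0.474, 0.197] pointing down, gripper open.
Joint ranges: [-2.98, 2.98], [-0.74, 1.72], [-1.14, 1.35], [-2.1, 2.04], [-1.57, 1.44], [-3.14, 3.14]. Speed limits (rad/s): [1.89, 1.89, 2.39, 2.57, 3.14, 3.14].

## Interface

Orientations are given as a unit quaternion [x, y, z, w].
In Python, from workcell import state, get_image, camera_params, close_job gives the robot as it stands.
- The arm moves only by the shell command python3 -m jog 'ROWS'. ROWS is JSON, a list of rows, each a list of 3 entries, a list of its own where there are three numbers: the shift along the tool's x, y, z in mm, then the turn, a rotation vector about the tool's x, y, z in degrees, then the opening, from 0 (shut) to 1 (fully open). In form: [[[dx, dy, dz], [wx, wy, wz], hand], ...]. A call has 1 to 12 rows; each row shifts and turns the pose as measured when the row begins, along the tool's axes as they then stand; what a row does not reach is not made up. A row lasts 1/10 s, in which the tool goes at most 50 mm and 8.59 degrees, less where a joint would pass 70% of its speed; a pose out of reach is approached as far as the arm can. A call with a gripper value outside its range is refused whole. The fingers move at their own pace and stop on an object; the grip force is fixed at half the most. Time passes only in rows, so rows that do not move let the fingers close. It gives the time, the measured TCP pose, the force and the opening at its end, in the units of the state.
- state(): the state, without advancing time (a new reading comes with each control period).
- get_image(name): name is "scene" or "top" or "wrist"; returns the picture (400x640x3 uint8, red, green, blue); there is no depth.
- camera_params(name): a dict with "vfov" (degrees; the focal length in pixels is half the picture's height over the tangent of half this angle, whatever the lens; pixels are square), "cx", "cy" (the principal point, pixels), "eye" and "orientation" of the camera in the world. Camera axes: x right, y down, z forward; pixel columns grow to the right and rows downward; lengths in m; the calibration is good to about 2 mm. A picture is of the moment at which its call begins: read the wrist's pose just before it. camera_params takes no time and is no camera call; for the wrist camera it gives the pose at the moment of the call.
- close_job(): hands the job in, once; it reports no verdict.
The state is a dict: "t": time; "joint_positions": joint angles; "joint_vel": joint speeds; "tau": joint torques, N m; "tcp_pos": TCP position; "eef_rot": TCP orientation; "wrist_force": force on the tool from outside, world axes, zero at the start; "wrist_torque": the same for the moment, N m; "finger_gap": opening from 0.0 (shut) to 1.0 (fully open).
Only numpy, scipy, OpenCV 4.12 (cv2) and the standard library are available. Lean on these libraries where they do the work, as an engineer would, in place of code of your own. Each camera call takes 0.05 s, during which the arm holds its last target.

## Working session

There is one attempt and no reset: what is moved stays moved. The work goes in short steps, Python scripts to look and compute and a shell command to move; the robot and the scene stay as the last step left them, time stands still between calls to the robot, and variables do not carry over. Pictures are saved under pics/ and viewed, and the job is handed in when it is done.

```bash
ls; mkdir -p pics
cat > h.py <<'E'
import numpy as np, cv2
from scipy.spatial.transform import Rotation as R
from workcell import state, get_image, camera_params
def grab(name,fn):
    p=camera_params(name); im=get_image(name); cv2.imwrite('pics/'+fn+'.png',im[:,:,::-1]); 
    np.save('pics/'+fn+'.npy',np.array([p],dtype=object),allow_pickle=True); return im,p
def load(fn): return cv2.imread('pics/'+fn+'.png')[:,:,::-1], np.load('pics/'+fn+'.npy',allow_pickle=True)[0]
def mat(p):
    f=200/np.tan(np.radians(p['vfov'])/2); 
    return f, R.from_quat(p['orientation']), np.array(p['eye'])
def ray(p,u,v):
    f,r,e=mat(p); d=r.apply([(u-p['cx'])/f,(v-p['cy'])/f,1]); return e,d/np.linalg.norm(d)
def onz(p,u,v,z):
    e,d=ray(p,u,v); return e+d*(z-e[2])/d[2]
def proj(p,X):
    f,r,e=mat(p); c=r.inv().apply(np.array(X)-e); return c[...,0]/c[...,2]*f+p['cx'],c[...,1]/c[...,2]*f+p['cy']
def isect(r1,r2):
    (a,d),(b,g)=r1,r2
    A=np.stack([d,-g],1); s=np.linalg.lstsq(A,b-a,rcond=None)[0]
    P,Q=a+s[0]*d,b+s[1]*g; return (P+Q)/2, np.linalg.norm(P-Q)
def tool():
    s=state(); return np.array(s['tcp_pos']), R.from_quat(s['eef_rot']), s
def to(target, Rt=None):
    p,r,s=tool(); print('shift mm',np.round(r.inv().apply(np.array(target)-p)*1000,1), end=' ')
    if Rt is not None: print('turn deg',np.round(np.degrees((r.inv()*Rt).as_rotvec()),2), end='')
    print()
E
python3 - <<'E'
from h import *
print(state())
for n in ['scene','top','wrist']:
    im,p=grab(n,n+'0'); print(n,p)
E
```

```text
pics
{'t': 0.0, 'joint_positions': array([-1.24499069e+00,  2.13351144e-01, -3.50206443e-02,  1.32350517e+00,
       -1.75120992e-05,  1.57078622e+00]), 'joint_vel': array([ 1.21534233e-03, -2.22190418e-03, -1.53983427e-05,  1.39752711e-03,
       -4.85520683e-04,  1.25230132e-03]), 'tau': array([ 6.35945427e-03, -6.86172080e+01,  4.87113655e+01,  1.79640111e-02,
        7.20327444e-04,  2.97916358e-06]), 'tcp_pos': array([ 0.15991439, -0.47335557,  0.19663395]), 'eef_rot': array([-0.6976764 , -0.1150604 ,  0.69781254, -0.11430841]), 'wrist_force': array([-0.01345934, -0.47334618,  0.37471244]), 'wrist_torque': array([ 0.01113642,  0.01101324, -0.00945998]), 'finger_gap': 1.000343321071684}
scene {'vfov': 46.837120517939695, 'cx': 314.9438482005172, 'cy': 198.62740430691863, 'eye': array([1.33642218, 0.0790427 , 0.96011334]), 'orientation': array([ 0.60682836,  0.69979674, -0.279813  , -0.25248476])}
top {'vfov': 46.80010872917553, 'cx': 310.2059259719628, 'cy': 201.50453082273768, 'eye': array([0.38954539, 0.01203018, 1.26716471]), 'orientation': array([-0.70469827,  0.70694919, -0.04610748,  0.03869495])}
wrist {'vfov': 71.82596521531379, 'cx': 319.9317808840874, 'cy': 200.61515698979505, 'eye': array([ 0.22449214, -0.45240364,  0.37365522]), 'orientation': array([ 0.80485042, -0.57783598, -0.07933653,  0.10966813])}
```

View pics/scene0.png

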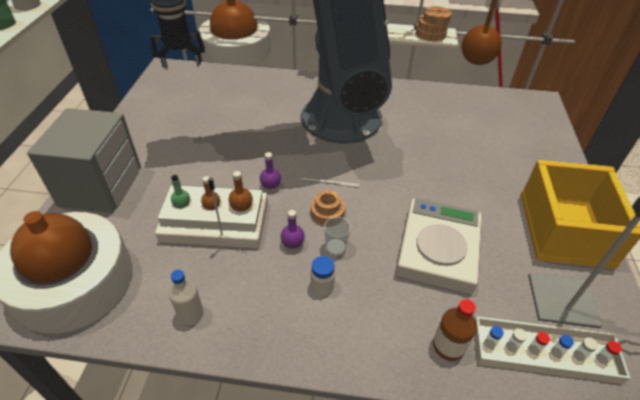

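View pics/top0.png

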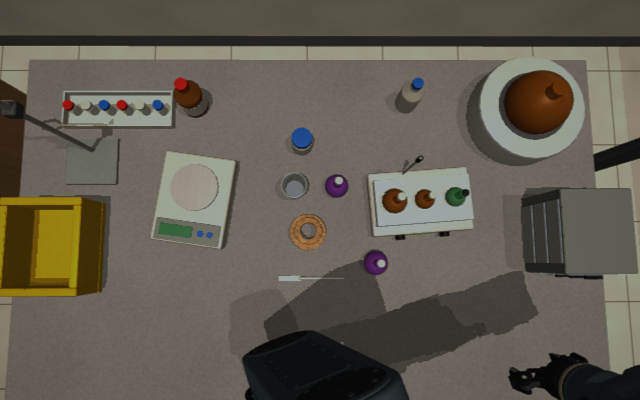

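View pics/wrist0.png

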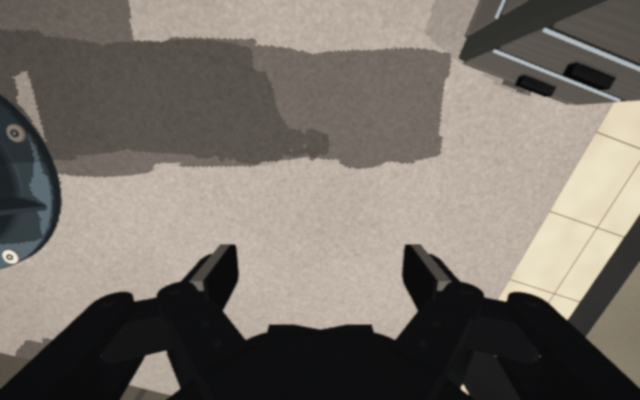

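Run:
```python
from h import *
a,_=load('top0'); b,_=load('scene0')
c=cv2.resize(a[125:275,270:480],None,fx=3.8,fy=3.8,interpolation=cv2.INTER_CUBIC)
cv2.imwrite('pics/top0c.png',c[:,:,::-1])
c=cv2.resize(b[145:300,150:360],None,fx=3.8,fy=3.8,interpolation=cv2.INTER_CUBIC)
cv2.imwrite('pics/scene0c.png',c[:,:,::-1])
```

```text
(no output)
```

View pics/top0c.png

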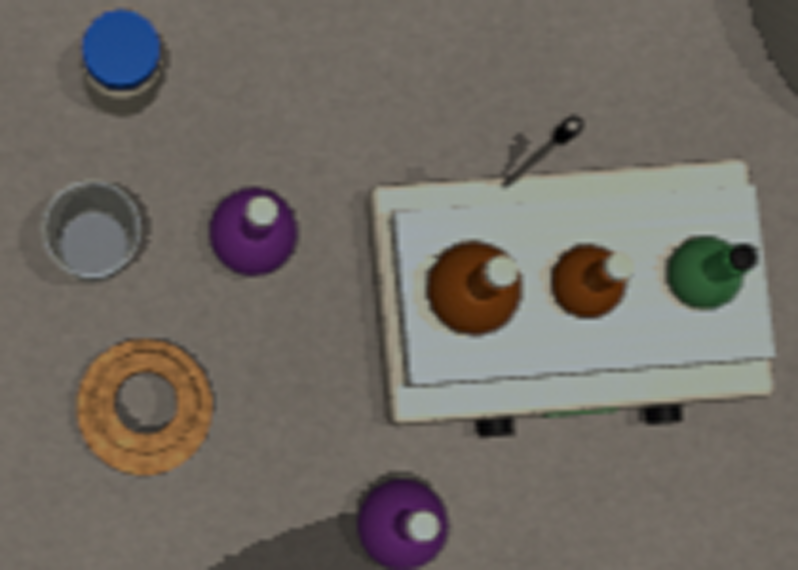

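View pics/scene0c.png

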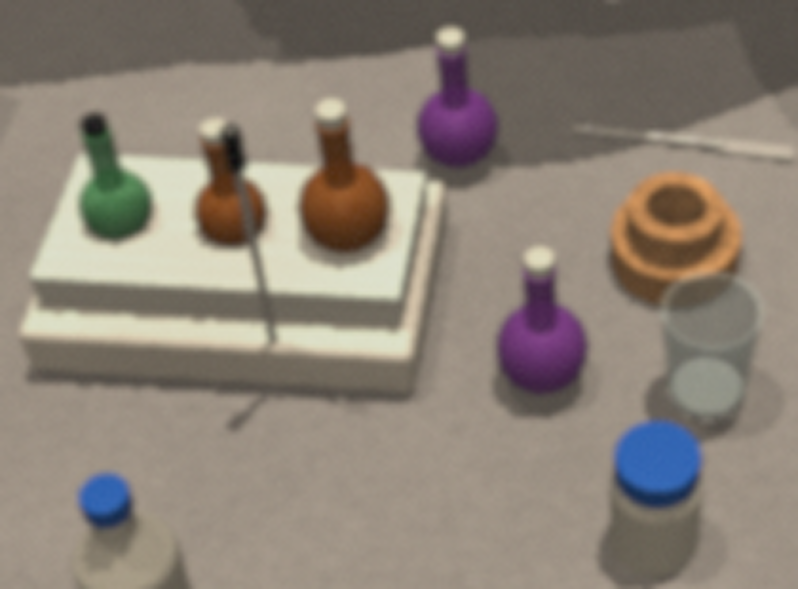

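Run:
```python
from h import *
T,pt=load('top0'); S,ps=load('scene0')
def blobs(im,box,fn,minA=12):
    x0,y0,x1,y1=box; h=cv2.cvtColor(im,cv2.COLOR_RGB2HSV)[y0:y1,x0:x1]
    m=fn(h,im[y0:y1,x0:x1].astype(int)).astype(np.uint8); cs,_=cv2.findContours(m,cv2.RETR_EXTERNAL,cv2.CHAIN_APPROX_NONE)
    out=[]
    for c in cs:
        if cv2.contourArea(c)>=minA:
            (a,b),r=cv2.minEnclosingCircle(c); M=cv2.moments(c); x,y,w,hh=cv2.boundingRect(c)
            out.append((M['m10']/M['m00']+x0,M['m01']/M['m00']+y0,cv2.contourArea(c),(x+x0,y+y0,w,hh)))
    return out
amb=lambda h,i:(h[...,0]<20)&(h[...,1]>140)
for nm,im,box,bs in(('top',T,(370,170,480,240),0),('scene',S,(150,150,270,230),0)):
    print(nm,'amber',[tuple(np.round(b[:3],1))+(b[3],) for b in blobs(im,box,amb)])
cork=lambda h,i:(h[...,0]<25)&(h[...,1]>90)
print('cork',blobs(T,(285,205,335,260),cork), blobs(S,(300,180,355,235),cork))
# stoppers
for nm,(pT,pS) in dict(L=((402.4,196.3),(237.1,174.5)),S=((432.6,195),(206,179.5)),).items():
    print(nm,isect(ray(pt,*pT),ray(ps,*pS)))
# block top corners in top image (crop coords)
for z,cs in((.075,[(396,212),(752,187),(774,357),(410,384)]),(.045,[(374,188),(745,162),(773,393),(393,422)])):
    P=np.array([onz(pt,270+a/3.8,125+b/3.8,z) for a,b in cs]); print(np.round(P,4).tolist(), P.mean(0), np.linalg.norm(np.diff(P,axis=0),axis=1))
print('ring', onz(pt,270+145/3.8,125+406/3.8,.032),onz(pt,270+148/3.8,125+402/3.8,.06))
```

```text
top amber [(np.float64(423.6), np.float64(199.0), np.float64(207.5), (416, 190, 18, 18)), (np.float64(392.9), np.float64(201.3), np.float64(329.5), (383, 189, 24, 24))]
scene amber [(np.float64(207.8), np.float64(198.2), np.float64(142.0), (203, 184, 11, 25)), (np.float64(239.9), np.float64(197.3), np.float64(376.0), (230, 180, 21, 30))]
cork [(307.50722394220844, 231.56707946336428, 969.0, (290, 214, 36, 36))] [(326.6342420487402, 206.0698058653449, 807.0, (311, 190, 34, 35))]
L (array([ 0.53166334, -0.21617794,  0.18428603]), np.float64(0.0035731599032381048))
S (array([ 0.53783928, -0.2956091 ,  0.16155308]), np.float64(0.0010659437112283084))
[[0.5874, -0.1684, 0.075], [0.6044, -0.4152, 0.075], [0.4866, -0.425, 0.075], [0.4689, -0.1756, 0.075]] [ 0.53683589 -0.29604512  0.075     ] [0.24735059 0.11824384 0.25007696]
[[0.6096, -0.1577, 0.045], [0.6278, -0.4218, 0.045], [0.4638, -0.4341, 0.045], [0.4445, -0.1679, 0.045]] [ 0.5364396  -0.29537684  0.045     ] [0.2646479  0.1644874  0.26697064]
ring [0.45686985 0.00455446 0.032     ] [0.45808353 0.00265362 0.06      ]
```

Run:
```python
from h import *
T,pt=load('top0'); p,r,s=tool()
print('tool axes cols\n',np.round(r.as_matrix(),3))
w=camera_params('wrist'); print('cam in tool',r.inv().apply(w['eye']-p), 'fwd',r.inv().apply(R.from_quat(w['orientation']).apply([0,0,1])))
print('beaker top',onz(pt,270+95/3.8,125+229/3.8,.085),'jar',onz(pt,270+122/3.8,125+50/3.8,.09),'purp1',onz(pt,270+254/3.8,125+231/3.8,.03),onz(pt,270+262/3.8,125+211/3.8,.124),'p2',onz(pt,270+402/3.8,125+524/3.8,.03),onz(pt,270+424/3.8,125+526/3.8,.124))
# pan
c=cv2.resize(T[140:260,140:250],None,fx=5,fy=5,interpolation=cv2.INTER_CUBIC); cv2.imwrite('pics/pan0c.png',c[:,:,::-1])
print(onz(pt,194,186,.066))
for yaw in(0,180):
  pass
# desired: x down, y = +-world x
for sgn in(1,-1):
  M=np.stack([[0,0,-1],[sgn,0,0],np.cross([0,0,-1],[sgn,0,0])],1); to([.43,.003,.16],R.from_matrix(M))
```

```text
tool axes cols
 [[-0.     0.32  -0.947]
 [ 0.001 -0.947 -0.32 ]
 [-1.    -0.001  0.   ]]
cam in tool [-0.17698809  0.00060392 -0.06789999] fwd [ 9.63363218e-01 -1.06329729e-04  2.68200110e-01]
beaker top [0.57449182 0.03851512 0.085     ] jar [0.69794893 0.01989248 0.09      ] purp1 [ 0.58140487 -0.07357509  0.03      ] [ 0.58015967 -0.07249474  0.124     ] p2 [ 0.37392157 -0.17493355  0.03      ] [ 0.37377146 -0.17494014  0.124     ]
[0.57609251 0.30365692 0.066     ]
shift mm [  37.  -364.9 -408.3] turn deg [-7.134e+01 -3.000e-02  4.000e-02]
shift mm [  37.  -364.9 -408.3] turn deg [1.0866e+02 5.0000e-02 3.0000e-02]
```

View pics/pan0c.png

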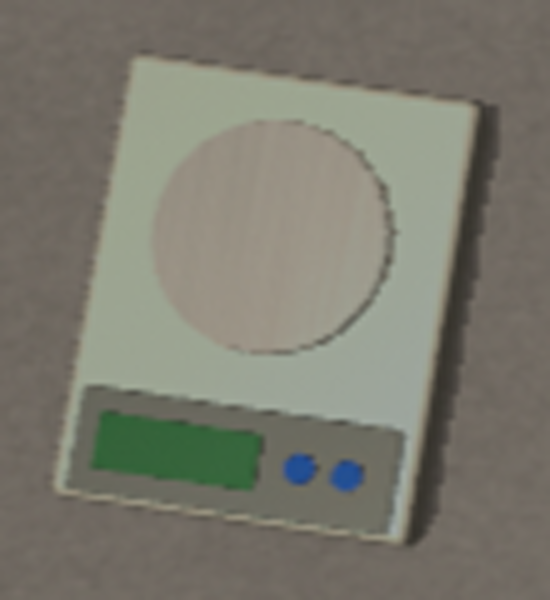

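```bash
python3 -m jog '[[[-40,-10,-20],[-3,0,0],1],[[-40,-10,-20],[-3,0,0],1],[[0,0,-50],[-6,0,0],1],[[0,0,-50],[-6,0,0],1],[[0,0,-50],[-6,0,0],1],[[0,0,-50],[-6,0,0],1],[[0,0,-50],[-6,0,0],1],[[0,0,-50],[-6,0,0],1],[[0,0,-50],[-6,0,0],1],[[0,0,-50],[-6,0,0],1],[[0,0,-50],[-6,0,0],0.6],[[0,0,-50],[-6,0,0],0.6]]'
python3 - <<'E'
from h import *
M=np.stack([[0,0,-1],[1,0,0],[0,-1,0]],1); to([.43,.003,.2],R.from_matrix(M))
E
```

```text
t: 1.35
tcp_pos: [0.4816, -0.0627, 0.277]
eef_rot: [0.515, 0.487, -0.514, 0.483]
wrist_force: [1.9, -1.1, 0.7]
finger_gap: 0.695
shift mm [ 77.5 -55.  -62.2] turn deg [-3.35 -0.25  0.23]
```

```bash
python3 -m jog '[[[25,-18,-20],[-1.7,0,0],0.5],[[25,-18,-20],[-1.6,0,0],0.4],[[20,-15,-15],[0,0,0],0.4],[[0,0,0],[0,0,0],0.4],[[0,0,0],[0,0,0],0.4]]'
python3 - <<'E'
from h import *
M=np.stack([[0,0,-1],[1,0,0],[0,-1,0]],1); to([.43,.003,.2],R.from_matrix(M))
grab('wrist','w1'); print(state()['finger_gap'])
E
```

```text
t: 1.85
tcp_pos: [0.4304, 0.0018, 0.2042]
eef_rot: [0.496, 0.506, -0.496, 0.501]
wrist_force: [1.0, -0.3, 0.1]
finger_gap: 0.4
shift mm [ 4.2 -0.4 -1.2] turn deg [ 0.86 -0.3   0.26]
0.4040477691276514
```

View pics/w1.png

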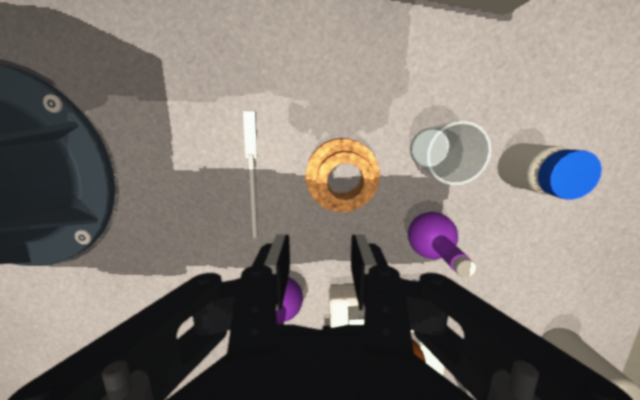

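Run:
```python
from h import *
a,p=load('w1')
c=cv2.resize(a[125:225,290:400],None,fx=6,fy=6,interpolation=cv2.INTER_CUBIC); cv2.imwrite('pics/w1c.png',c[:,:,::-1])
for n,X in dict(ringtopL=[.457,.0045,.032],small=[.458,.0027,.06],beak=[.5745,.0385,.085],jar=[.698,.02,.09],purptop=[.580,-.0725,.124]).items(): print(n,np.round(proj(p,X),1))
h=cv2.cvtColor(a,cv2.COLOR_RGB2HSV); m=((h[...,0]<25)&(h[...,1]>110)).astype(np.uint8); m[:130]=0;m[220:]=0;m[:,:290]=0;m[:,395:]=0
cs,hi=cv2.findContours(m,cv2.RETR_CCOMP,cv2.CHAIN_APPROX_NONE)
for c in cs:
    if len(c)>30:
        e=cv2.fitEllipse(c); print(e,cv2.boundingRect(c),onz(p,*e[0],.032),onz(p,*e[0],.06))
```

```text
ringtopL [341.2 177.1]
small [343.6 182.9]
beak [456.2 156.3]
jar [571.9 176. ]
purptop [463.8 268.6]
((342.1363830566406, 174.94366455078125), (72.28675842285156, 73.10702514648438), 50.81538009643555) (305, 139, 75, 73) [0.45813931 0.0073234  0.032     ] [0.45591545 0.01220387 0.06      ]
((343.861572265625, 177.6229705810547), (29.529661178588867, 36.16086959838867), 60.333709716796875) (327, 162, 36, 32) [0.46047457 0.00388508 0.032     ] [0.45806365 0.00904096 0.06      ]
```

View pics/w1c.png

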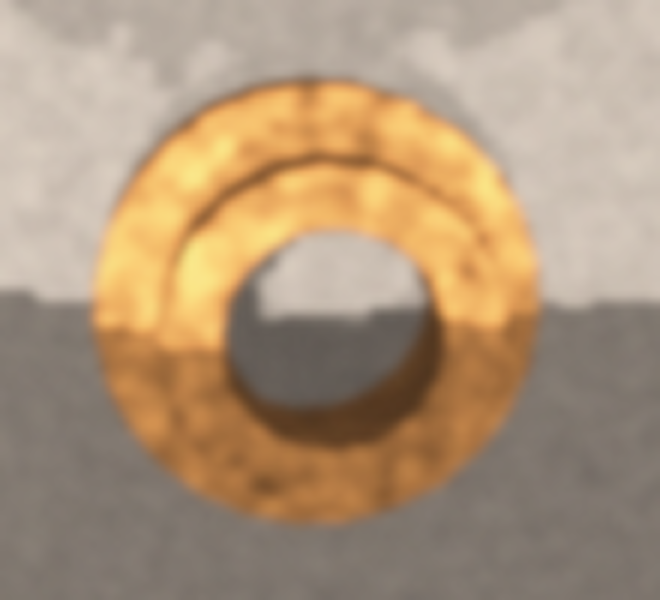

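Run:
```python
from h import *
a,p=load('w1')
print(onz(p,345.75,181.3,.06),onz(p,342.9,175.3,.032))
p,r,s=tool();M=np.stack([[0,0,-1],[1,0,0],[0,-1,0]],1);to([.43,.004,.1],R.from_matrix(M))
```

```text
[0.46046276 0.00466508 0.06      ] [0.4591324  0.00687756 0.032     ]
shift mm [104.3  -0.   -1.8] turn deg [ 0.82 -0.31  0.27]
```

```bash
python3 -m jog '[[[35,1,-1],[0.8,-0.3,0.3],0.4],[[35,0,-1],[0,0,0],0.4],[[35,0,-1],[0,0,0],0.4],[[0,0,0],[0,0,0],0.4]]'
python3 - <<'E'
from h import *
M=np.stack([[0,0,-1],[1,0,0],[0,-1,0]],1); to([.4315,.005,.038],R.from_matrix(M))
im,p=grab('wrist','w2'); print(np.round(proj(p,[.459,.005,.06]),1))
E
```

```text
t: 2.3
tcp_pos: [0.4373, 0.0023, 0.1]
eef_rot: [0.503, 0.497, -0.499, 0.501]
wrist_force: [-1.2, -1.0, 1.1]
finger_gap: 0.398
shift mm [61.9 -6.3 -2.7] turn deg [-0.24  0.03 -0.48]
[345.8 205.3]
```

View pics/w2.png

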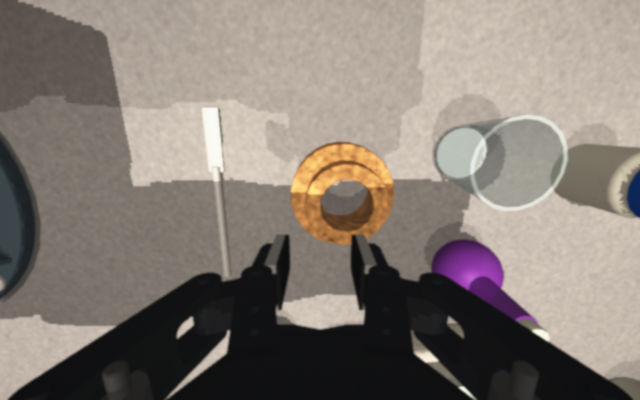

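```bash
python3 -m jog '[[[15,-6,-3],[0,0,-0.4],0.4],[[10,0,0],[0,0,0],0.4],[[0,0,0],[0,0,0],0.4]]'
python3 - <<'E'
from h import *
M=np.stack([[0,0,-1],[1,0,0],[0,-1,0]],1); to([.4315,.005,.038],R.from_matrix(M))
im,p=grab('wrist','w3'); print(np.round(proj(p,[.459,.005,.06]),1))
E
```

```text
t: 2.65
tcp_pos: [0.4376, 0.0041, 0.0823]
eef_rot: [0.504, 0.496, -0.499, 0.501]
wrist_force: [0.1, 0.4, 0.8]
finger_gap: 0.4
shift mm [44.2 -6.6 -0.9] turn deg [-0.35  0.04 -0.62]
[347.5 214.2]
```

View pics/w3.png

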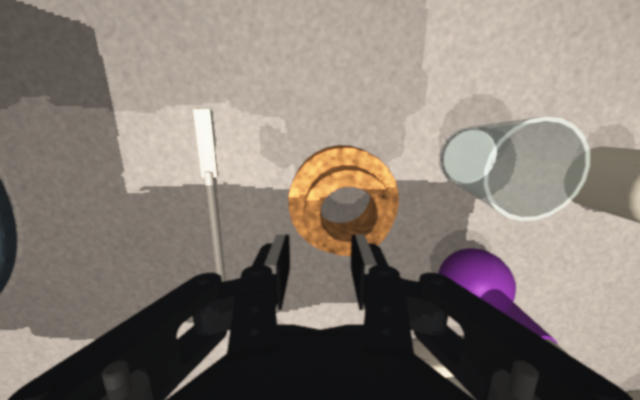

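```bash
python3 -m jog '[[[8,-7,-1],[0,0,0],0.4],[[5,0,0],[0,0,0],0.4]]'; python3 -c "
from h import *
M=np.stack([[0,0,-1],[1,0,0],[0,-1,0]],1); to([.4315,.005,.038],R.from_matrix(M)); print(state()['joint_vel'])"
```

```text
t: 2.9
tcp_pos: [0.4326, 0.005, 0.0713]
eef_rot: [0.505, 0.494, -0.498, 0.502]
wrist_force: [0.0, 0.2, -0.5]
finger_gap: 0.398
shift mm [33.3 -1.6 -0. ] turn deg [-0.37  0.04 -0.87]
[-0.00267096  0.04938918 -0.0429086  -0.1255942  -0.00026075 -0.00210526]
```

```bash
python3 -m jog '[[[12,-1,0],[0,0,-0.9],0.4],[[12,0,0],[0,0,0],0.4],[[8,0,0],[0,0,0],0.4],[[0,0,0],[0,0,0],0.4]]'; python3 -c "
from h import *
M=np.stack([[0,0,-1],[1,0,0],[0,-1,0]],1); to([.4315,.005,.038],R.from_matrix(M)); 
im,p=grab('wrist','w4'); print(np.round(proj(p,[.459,.005,.06]),1))"
```

```text
t: 3.3
tcp_pos: [0.4314, 0.005, 0.0366]
eef_rot: [-0.501, -0.499, 0.502, -0.498]
wrist_force: [0.3, -0.2, -0.2]
finger_gap: 0.402
shift mm [-1.4  0.1 -0. ] turn deg [-0.36  0.03  0.16]
[365.6 239.7]
```

View pics/w4.png

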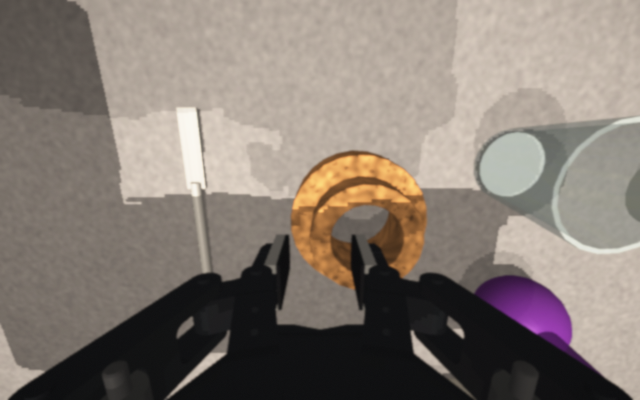

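```bash
python3 -m jog '[[[0,0,0],[0,0,0],0.05],[[0,0,0],[0,0,0],0.05],[[0,0,0],[0,0,0],0.05],[[0,0,0],[0,0,0],0.05],[[0,0,0],[0,0,0],0.05],[[0,0,0],[0,0,0],0.05]]'; python3 -m jog '[[[-8,0,0],[0,0,0],0.05],[[-12,0,0],[0,0,0],0.05],[[-20,0,0],[0,0,0],0.05],[[0,0,0],[0,0,0],0.05]]'; python3 -c "
from h import *
im,p=grab('wrist','w5')"
```

```text
t: 3.95
tcp_pos: [0.4327, 0.005, 0.0384]
eef_rot: [-0.501, -0.498, 0.502, -0.498]
wrist_force: [-0.3, 0.0, 0.4]
finger_gap: 0.047
t: 4.35
tcp_pos: [0.4324, 0.005, 0.0811]
eef_rot: [-0.501, -0.499, 0.502, -0.498]
wrist_force: [-0.2, -0.1, -0.7]
finger_gap: 0.051
```

View pics/w5.png

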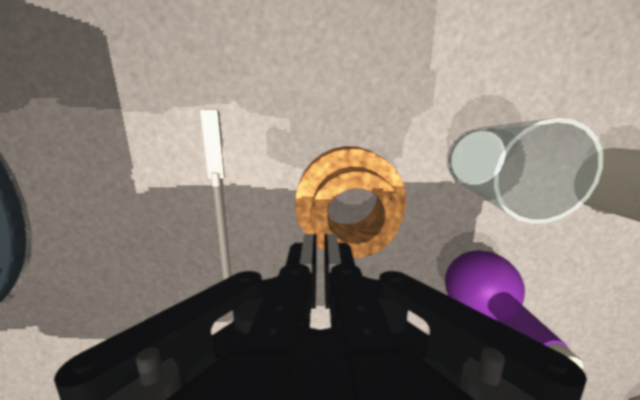

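Run:
```python
from h import *
a,p=load('w4'); print(proj(p,[.4314,.005,.0366]),proj(p,[.4314,.005,.055]))
a,p5=load('w5'); print(proj(p5,[.4324,.005,.0811]),proj(p5,[.459,.005,.06]),p5['eye'])
for n,(im) in dict(w4=a,).items(): pass
for n in('w4','w5'):
    a,_=load(n); c=cv2.resize(a[140:320,250:450],None,fx=3.3,fy=3.3,interpolation=cv2.INTER_CUBIC); cv2.imwrite('pics/%sc.png'%n,c[:,:,::-1])
grab('scene','s5'); a,_=load('s5'); c=cv2.resize(a[140:260,270:410],None,fx=5,fy=5,interpolation=cv2.INTER_CUBIC); cv2.imwrite('pics/s5c.png',c[:,:,::-1])
```

```text
(np.float64(319.7505600510516), np.float64(226.04958724647844)) (np.float64(319.65169130016426), np.float64(236.69087048451692))
(np.float64(319.75121395275005), np.float64(226.06627485628988)) (np.float64(354.9632469700189), np.float64(215.87836571303745)) [0.43311156 0.07244949 0.25807181]
```

View pics/w4c.png

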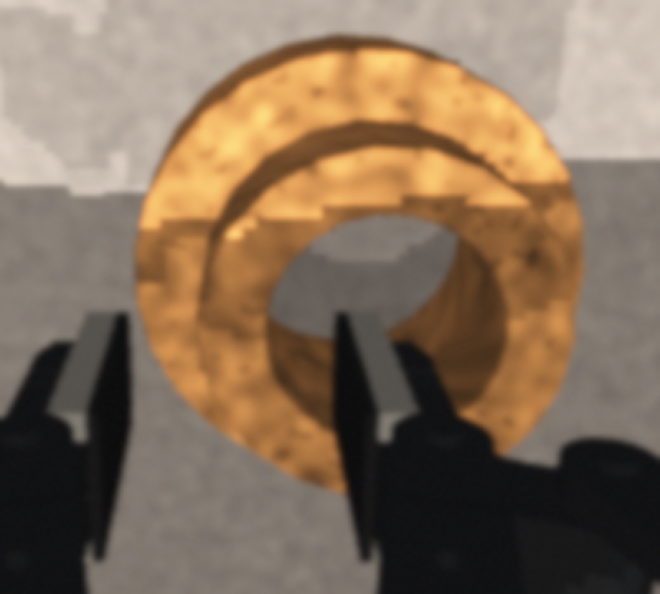

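View pics/s5c.png

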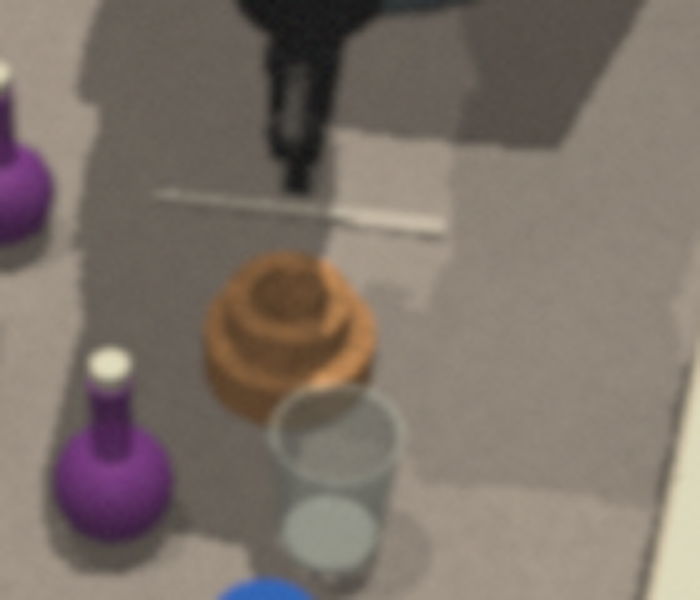

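View pics/w5c.png

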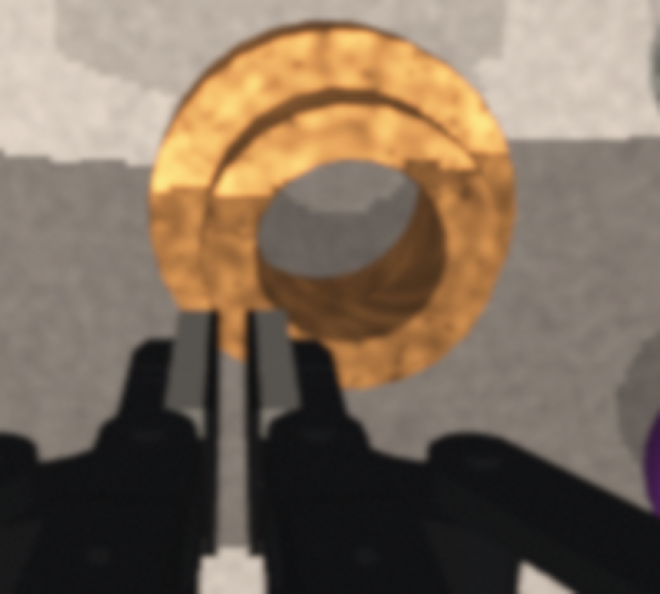

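Run:
```python
from h import *
a,p=load('s5'); 
for z in(.0811,.1,.12): print(z,proj(p,[.4324,.005,z]))
print(state()['tcp_pos'],state()['joint_positions'])
```

```text
0.0811 (np.float64(328.6668473244562), np.float64(186.04839230841463))
0.1 (np.float64(328.911883638572), np.float64(181.03265059813597))
0.12 (np.float64(329.17703213594916), np.float64(175.60522494283663))
[0.43127695 0.00497525 0.07912114] [ 1.19655692e-02  1.36816833e-01 -4.33365701e-01  1.00398443e+00
 -5.30175532e-04  1.58891490e+00]
```

```bash
python3 -m jog '[[[0,0,0],[0,0,0],0.4],[[0,0,0],[0,0,0],0.4],[[0,0,0],[0,0,0],0.4],[[20,0,0],[0,0,0],0.4],[[20,0,0],[0,0,0],0.4],[[8,0,0],[0,0,0],0.4],[[6,0,0],[0,0,0],0.4],[[0,0,0],[0,0,0],0.4]]'; python3 -c "
from h import *
im,a=grab('wrist','w6');im=cv2.resize(im[140:320,250:450],None,fx=3.3,fy=3.3,interpolation=cv2.INTER_CUBIC); cv2.imwrite('pics/w6c.png',im[:,:,::-1])
a,_=grab('scene','s6');  c=cv2.resize(a[140:260,270:410],None,fx=5,fy=5,interpolation=cv2.INTER_CUBIC); cv2.imwrite('pics/s6c.png',c[:,:,::-1]);M=np.stack([[0,0,-1],[1,0,0],[0,-1,0]],1); to([.4315,.005,.01],R.from_matrix(M));"
```

```text
t: 5.25
tcp_pos: [0.4298, 0.0049, 0.022]
eef_rot: [-0.5, -0.5, 0.503, -0.497]
wrist_force: [-0.3, -0.3, 0.7]
finger_gap: 0.396
shift mm [12.8  1.  -0.1] turn deg [-0.35  0.03  0.26]
```

View pics/w6c.png

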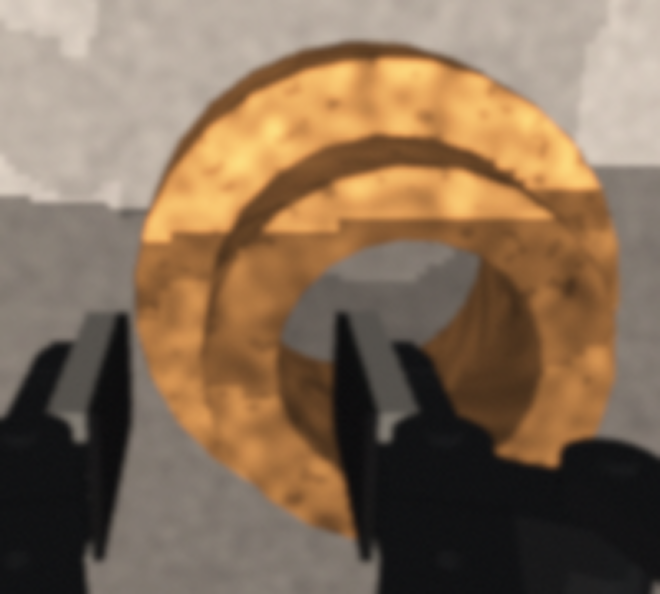

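View pics/s6c.png

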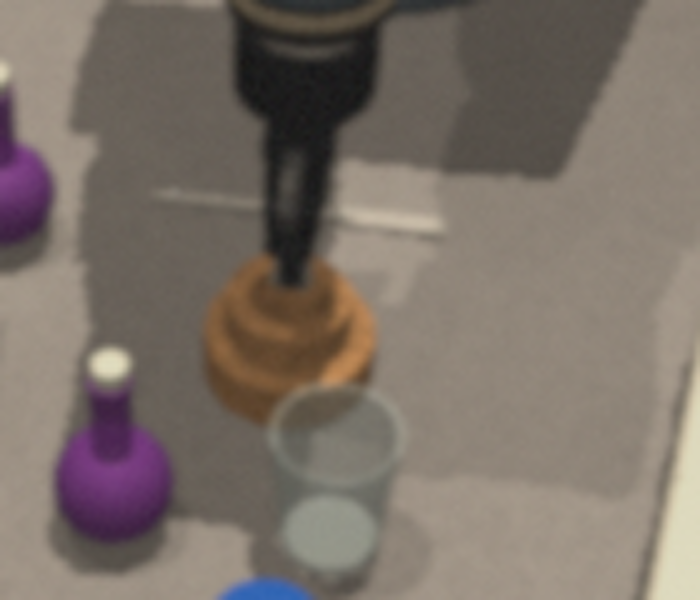

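Run:
```python
from h import *
a,p=load('s6')
for x in(.447,.453,.46):
    e,d=ray(p,328,197.6); print(e+d*(x-e[0])/d[0])
a,p=load('s5')
for x in(.432,.438):
    e,d=ray(p,329.4,179); print(e+d*(x-e[0])/d[0])
```

```text
[0.447      0.00591258 0.05085562]
[0.453      0.00640591 0.05698943]
[0.46       0.00698146 0.06414554]
[0.432      0.00601612 0.10731592]
[0.438      0.00650058 0.11297344]
```

```bash
python3 -m jog '[[[6,1,0],[0,0,0],0.4],[[3,0,0],[0,0,0],0.4],[[0,0,0],[0,0,0],0.4]]'; python3 -m jog '[[[2,1,0],[0,0,0],0.4],[[0,0,0],[0,0,0],0.4]]'
```

```text
t: 5.65
tcp_pos: [0.4328, 0.0049, 0.0144]
eef_rot: [-0.501, -0.499, 0.502, -0.498]
wrist_force: [0.1, 0.3, 0.1]
finger_gap: 0.404
t: 5.85
tcp_pos: [0.434, 0.005, 0.0124]
eef_rot: [-0.501, -0.499, 0.502, -0.498]
wrist_force: [-0.3, 0.3, 0.8]
finger_gap: 0.399
```

```bash
python3 -m jog '[[[2,-2,0],[0,0,0],0.4],[[0,0,0],[0,0,0],0.4]]'; python3 -m jog '[[[0,0,0],[0,0,0],0.25],[[0,0,0],[0,0,0],0.0],[[0,0,0],[0,0,0],0.0],[[0,0,0],[0,0,0],0.0],[[0,0,0],[0,0,0],0.0]]';  python3 -c "
from h import *
im,a=grab('wrist','w7');im=cv2.resize(im[140:320,250:450],None,fx=3.3,fy=3.3,interpolation=cv2.INTER_CUBIC); cv2.imwrite('pics/w7c.png',im[:,:,::-1])"
```

```text
t: 6.05
tcp_pos: [0.4319, 0.005, 0.0103]
eef_rot: [-0.501, -0.499, 0.502, -0.498]
wrist_force: [-0.1, 0.4, 0.1]
finger_gap: 0.4
t: 6.55
tcp_pos: [0.4319, 0.005, 0.0106]
eef_rot: [-0.501, -0.499, 0.502, -0.498]
wrist_force: [-0.5, -0.6, 0.8]
finger_gap: 0.161
```

View pics/w7c.png

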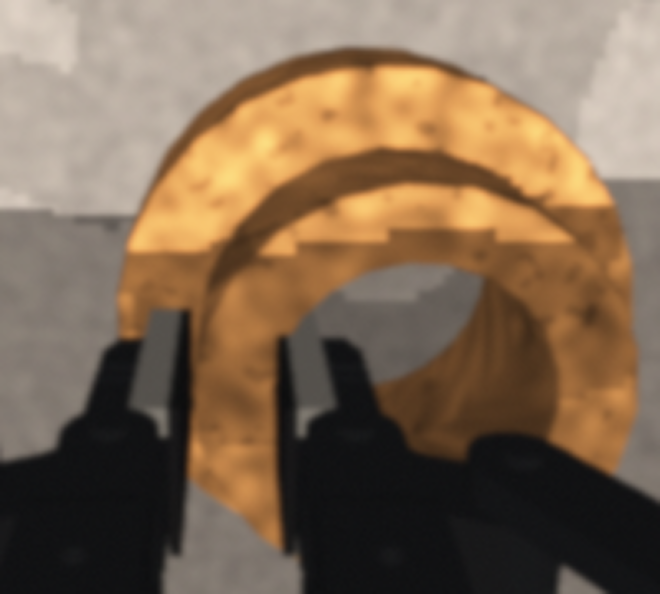

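```bash
python3 -m jog '[[[-6,0,0],[0,0,0],0],[[-15,0,0],[0,0,0],0],[[-30,0,0],[0,0,0],0],[[-30,0,0],[0,0,0],0],[[-10,0,0],[0,0,0],0],[[0,0,0],[0,0,0],0]]';  python3 -c "
from h import *
im,a=grab('wrist','w8');print(state()['tcp_pos'])
im,a=grab('top','t8')"
```

```text
t: 7.2
tcp_pos: [0.4312, 0.005, 0.1057]
eef_rot: [-0.501, -0.499, 0.502, -0.498]
wrist_force: [-0.2, 0.1, -1.2]
finger_gap: 0.159
[0.43095143 0.00497616 0.10497328]
```

View pics/w8.png

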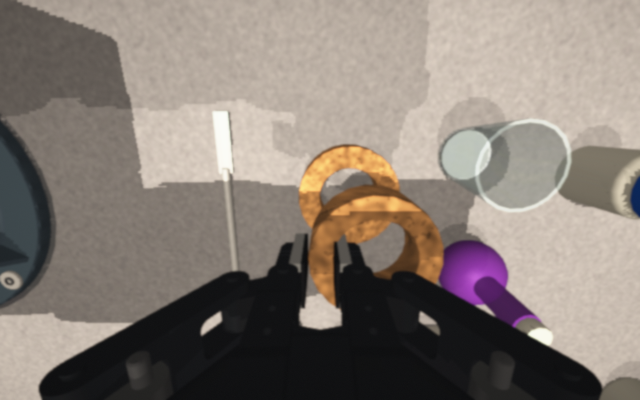

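Run:
```python
from h import *
a,p=load('w8'); 
for x,y,z in((.459,.005,.1545),): print(proj(p,[x,y,z]))
th=np.linspace(0,2*np.pi,60,endpoint=False)
im=a.copy()
for rr,z in((.035,.1545),(.022,.1545),(.035,.1265)):
    u,v=proj(p,np.stack([.459+rr*np.cos(th),.005+rr*np.sin(th),0*th+z],1))
    for i,j in zip(u,v): im[int(round(j)),int(round(i))]=(0,255,255)
for rr,z,cx,cy in((.048,.032,.459,.005),(.028,.032,.459,.005)):
    u,v=proj(p,np.stack([cx+rr*np.cos(th),cy+rr*np.sin(th),0*th+z],1))
    for i,j in zip(u,v): im[int(round(j)),int(round(i))]=(0,255,0)
c=cv2.resize(im[130:330,270:470],None,fx=3,fy=3,interpolation=cv2.INTER_NEAREST); cv2.imwrite('pics/w8c.png',c[:,:,::-1])
```

```text
(np.float64(373.7134829216834), np.float64(259.87197891616637))
```

View pics/w8c.png

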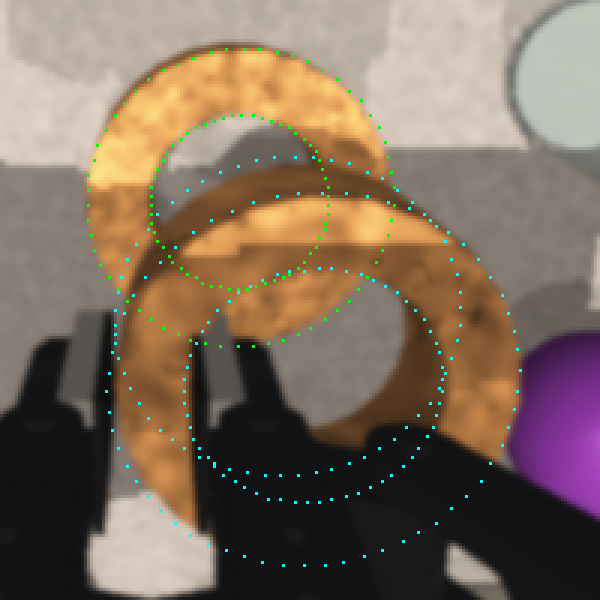

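```bash
python3 -m jog '[[[0,17,-40],[-3.9,0,0],0],[[0,20,-39],[-3.9,0,0],0],[[0,22,-37],[-3.9,0,0],0],[[0,25,-35],[-3.9,0,0],0],[[0,28,-33],[-3.9,0,0],0],[[0,30,-31],[-3.9,0,0],0],[[0,0,0],[0,0,0],0]]';  python3 -c "
from h import *
u=np.array([.884,.467,0]);x=np.array([0,0,-1.]);M=np.stack([x,u,np.cross(x,u)],1); to([.549,.2904,.105],R.from_matrix(M))"
```

```text
t: 8.0
tcp_pos: [0.5342, 0.2494, 0.0915]
eef_rot: [0.382, 0.596, -0.391, 0.588]
wrist_force: [-0.8, -0.6, -1.0]
finger_gap: 0.157
shift mm [-14.   29.8 -31.6] turn deg [-4.1  -0.15  1.01]
```

```bash
python3 -m jog '[[[-7,15,-16],[-2,0,0.5],0],[[-7,15,-15],[-2,0,0.5],0],[[0,0,0],[0,0,0],0],[[0,0,0],[0,0,0],0]]';  python3 - <<'E'
from h import *
u=np.array([.884,.467,0]);x=np.array([0,0,-1.]);M=np.stack([x,u,np.cross(x,u)],1); to([.549,.2904,.105],R.from_matrix(M))
grab('top','t9');a,p=grab('wrist','w9')
th=np.linspace(0,2*np.pi,90,endpoint=False)
im=a.copy()
u,v=proj(p,np.stack([.574+.062*np.cos(th),.3035+.062*np.sin(th),0*th+.066],1))
for i,j in zip(u,v):
  if 0<=i<639 and 0<=j<399: im[int(round(j)),int(round(i))]=(0,0,255)
cv2.imwrite('pics/w9o.png',im[:,:,::-1])
E
```

```text
t: 8.4
tcp_pos: [0.5459, 0.2904, 0.0977]
eef_rot: [0.362, 0.608, -0.367, 0.603]
wrist_force: [0.2, -0.5, -0.4]
finger_gap: 0.16
shift mm [-7.3  2.7  1.4] turn deg [ 0.07 -0.13  0.59]
```

View pics/w9o.png

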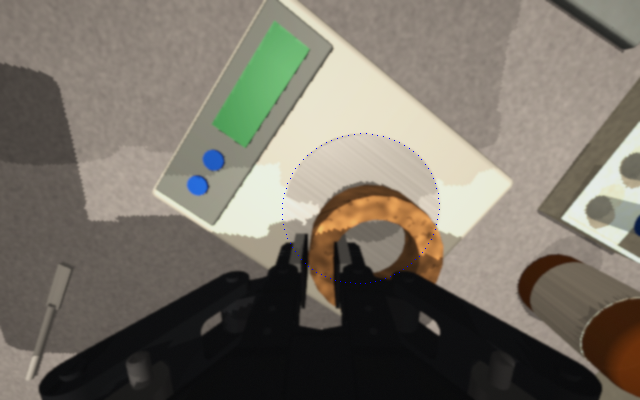

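```bash
python3 -m jog '[[[15,2,1],[0,0,0.3],0],[[15,0,0],[0,0,0.3],0],[[10,0,0],[0,0,0],0],[[5,0,0],[0,0,0],0],[[0,0,0],[0,0,0],0]]';  python3 - <<'E'
from h import *
u=np.array([.884,.467,0]);x=np.array([0,0,-1.]);M=np.stack([x,u,np.cross(x,u)],1); to([.549,.2904,.0455],R.from_matrix(M))
a,p=grab('wrist','w10')
th=np.linspace(0,2*np.pi,90,endpoint=False)
im=a.copy()
u,v=proj(p,np.stack([.574+.062*np.cos(th),.3035+.062*np.sin(th),0*th+.066],1))
for i,j in zip(u,v):
  if 0<=i<639 and 0<=j<399: im[int(round(j)),int(round(i))]=(0,0,255)
cv2.imwrite('pics/w10o.png',im[:,:,::-1])
E
```

```text
t: 9.0
tcp_pos: [0.5472, 0.2864, 0.0509]
eef_rot: [0.366, 0.606, -0.366, 0.604]
wrist_force: [-0.5, -0.4, 0.9]
finger_gap: 0.156
shift mm [ 5.4  3.4 -2.7] turn deg [-0.26 -0.12  0.05]
```

View pics/w10o.png

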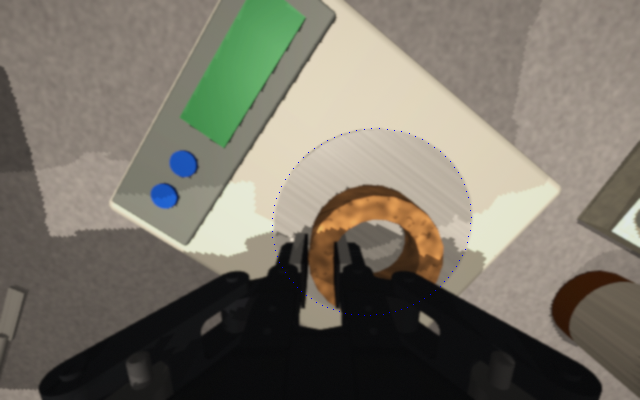

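```bash
python3 -m jog '[[[2,3,-3],[0,0,0],0],[[0,0,0],[0,0,0],0],[[0,0,0],[0,0,0],0]]'; python3 -m jog '[[[2,0,0],[0,0,0],0],[[0,0,0],[0,0,0],0]]'
```

```text
t: 9.35
tcp_pos: [0.5497, 0.2913, 0.0506]
eef_rot: [0.367, 0.605, -0.366, 0.604]
wrist_force: [0.2, 0.5, -0.2]
finger_gap: 0.16
t: 9.55
tcp_pos: [0.5499, 0.2916, 0.0488]
eef_rot: [0.367, 0.605, -0.365, 0.605]
wrist_force: [0.5, 0.0, -1.2]
finger_gap: 0.158
```

Run:
```python
from h import *
a,p=grab('scene','s11'); c=cv2.resize(a[190:300,390:490],None,fx=6,fy=5.4,interpolation=cv2.INTER_CUBIC); cv2.imwrite('pics/s11c.png',c[:,:,::-1]); print(state()['tcp_pos'])
```

```text
[0.55001953 0.29161983 0.04905175]
```

View pics/s11c.png

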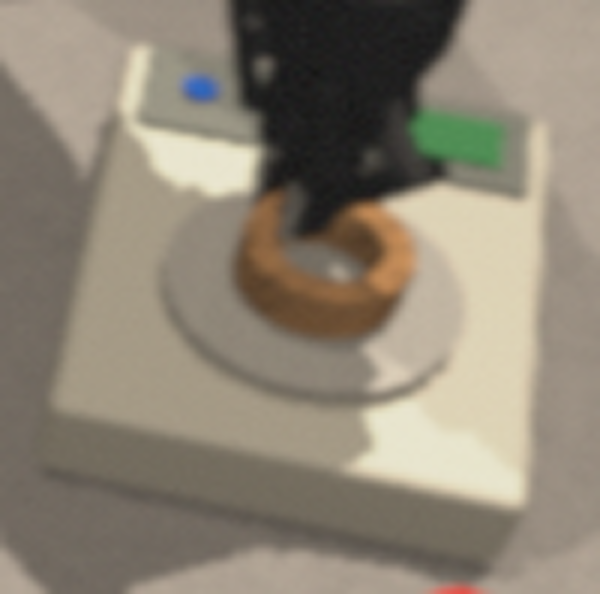

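```bash
python3 -m jog '[[[2,0,0],[0,0,0],0],[[2,0,0],[0,0,0],0],[[0,0,0],[0,0,0],0]]'; python3 -m jog '[[[1.5,0,0],[0,0,0],0],[[0,0,0],[0,0,0],0]]'; python3 -c "
from h import *
for i in range(3): s=state(); print(s['wrist_force'],s['wrist_torque'],s['tcp_pos'])"
```

```text
t: 9.9
tcp_pos: [0.5502, 0.2917, 0.0451]
eef_rot: [0.368, 0.605, -0.365, 0.605]
wrist_force: [-1.0, -0.2, 2.5]
finger_gap: 0.156
t: 10.1
tcp_pos: [0.5503, 0.2917, 0.045]
eef_rot: [0.368, 0.605, -0.365, 0.605]
wrist_force: [-2.4, -0.7, 4.1]
finger_gap: 0.155
[-2.3640911  -0.6879778   4.06174187] [-0.11830187  0.49519361 -0.04800408] [0.55034784 0.29174853 0.04500946]
[-2.3640911  -0.6879778   4.06174187] [-0.11830187  0.49519361 -0.04800408] [0.55034784 0.29174853 0.04500946]
[-2.3640911  -0.6879778   4.06174187] [-0.11830187  0.49519361 -0.04800408] [0.55034784 0.29174853 0.04500946]
```

Contact at ~4 N. Release, opening partially.

```bash
python3 -m jog '[[[0,0,0],[0,0,0],0.25],[[0,0,0],[0,0,0],0.35],[[0,0,0],[0,0,0],0.35],[[-10,0,0],[0,0,0],0.35],[[-20,0,0],[0,0,0],0.35],[[-40,0,0],[0,0,0],0.35],[[-45,-5,0],[0,0,0],0.4],[[-45,-5,0],[0,0,0],0.4],[[-10,0,20],[0,0,0],0.4],[[0,0,0],[0,0,0],0.4]]'
python3 - <<'E'
from h import *
a,p=grab('wrist','w12'); print(state()['tcp_pos'])
th=np.linspace(0,2*np.pi,90,endpoint=False)
im=a.copy()
for rr,z in((.062,.066),(.035,.094),(.022,.094)):
  u,v=proj(p,np.stack([.574+rr*np.cos(th),.3035+rr*np.sin(th),0*th+z],1))
  for i,j in zip(u,v):
    if 0<=i<639 and 0<=j<399: im[int(round(j)),int(round(i))]=(0,0,255)
u,v=proj(p,[.574,.3035,.066]);x,y=int(u),int(v)
c=cv2.resize(im[max(0,y-80):y+80,x-100:x+100],None,fx=3.5,fy=3.5,interpolation=cv2.INTER_NEAREST);cv2.imwrite('pics/w12o.png',c[:,:,::-1])
print(x,y)
h=cv2.cvtColor(a,cv2.COLOR_RGB2HSV); m=((h[...,0]<25)&(h[...,1]>110)).astype(np.uint8)
mm=np.zeros_like(m); mm[max(0,y-60):y+50,x-60:x+60]=1; m*=mm
cs,hi=cv2.findContours(m,cv2.RETR_CCOMP,cv2.CHAIN_APPROX_NONE)
for c in cs:
    if len(c)>30: e=cv2.fitEllipse(c); print(e,cv2.boundingRect(c),onz(p,*e[0],.094))
E
```

```text
t: 11.1
tcp_pos: [0.5487, 0.2676, 0.2244]
eef_rot: [0.367, 0.605, -0.365, 0.605]
wrist_force: [-0.1, -0.7, 0.0]
finger_gap: 0.396
[0.54830198 0.26859708 0.2241588 ]
351 164
((356.082275390625, 165.93084716796875), (59.4846305847168, 60.47804260253906), 20.95950698852539) (327, 136, 60, 62) [0.57451809 0.30603757 0.094     ]
((354.89422607421875, 165.2591094970703), (35.30409622192383, 39.28701400756836), 53.297855377197266) (336, 147, 39, 38) [0.5729702  0.30607728 0.094     ]
```

View pics/w12o.png

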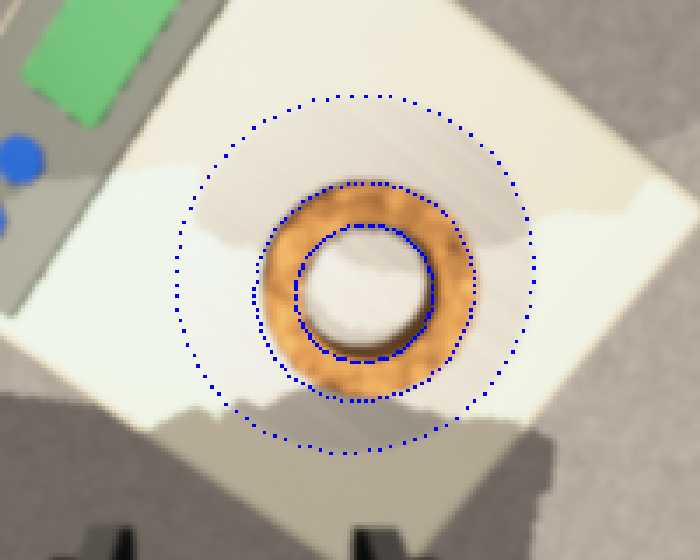

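```bash
python3 -m jog '[[[-18,-2,45],[4.5,0,0],0.4],[[-18,-2,45],[4.5,0,0],0.4],[[0,-2,49],[4.6,0,0],0.4],[[0,-2,49],[4.6,0,0],0.4],[[0,-2,49],[4.6,0,0],0.4],[[0,-2,49],[4.6,0,0],0.4],[[0,-2,49],[4.6,0,0],0.4],[[0,-2,49],[4.6,0,0],0.4],[[0,-2,49],[4.6,0,0],0.4],[[0,-2,49],[4.6,0,0],0.4],[[0,-2,30],[4.6,0,0],0.4],[[0,0,0],[0,0,0],0.4]]'
python3 - <<'E'
from h import *
az=np.radians(-28.9);u=np.array([np.cos(az),np.sin(az),0]);x=np.array([0,0,-1.]);M=np.stack([x,u,np.cross(x,u)],1); to([.537,-.296,.25],R.from_matrix(M))
E
```

```text
t: 12.35
tcp_pos: [0.5651, -0.2371, 0.25]
eef_rot: [-0.592, -0.387, 0.597, -0.378]
wrist_force: [0.1, 0.4, 0.3]
finger_gap: 0.397
shift mm [-0.  -1.1 65.2] turn deg [ 4.43 -0.03  0.83]
```

```bash
python3 -m jog '[[[0,-1,33],[2.2,0,0.4],0.4],[[0,0,32],[2.2,0,0.4],0.4],[[0,0,0],[0,0,0],0.4],[[0,0,0],[0,0,0],0.4]]'
python3 - <<'E'
from h import *
az=np.radians(-28.9);u=np.array([np.cos(az),np.sin(az),0]);x=np.array([0,0,-1.]);M=np.stack([x,u,np.cross(x,u)],1); to([.537,-.296,.25],R.from_matrix(M))
a,p=grab('wrist','w13'); print(proj(p,[.537,-.296,.162]),proj(p,[.5315,-.216,.186]))
E
```

```text
t: 12.75
tcp_pos: [0.5353, -0.2944, 0.2472]
eef_rot: [-0.608, -0.361, 0.609, -0.358]
wrist_force: [-0.7, 0.4, -0.2]
finger_gap: 0.399
shift mm [-2.8  2.2  0.5] turn deg [ 0.03 -0.09  0.28]
(np.float64(322.24993454748943), np.float64(195.8776233441151)) (np.float64(270.3065603441922), np.float64(124.65991190515241))
```

View pics/w13.png

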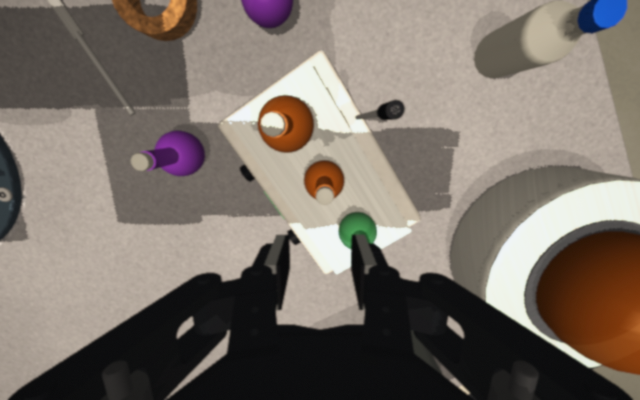

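Run:
```python
from h import *
a,p=load('w13'); c=cv2.resize(a[90:220,240:380],None,fx=5,fy=5,interpolation=cv2.INTER_CUBIC); cv2.imwrite('pics/w13c.png',c[:,:,::-1])
```

```text
(no output)
```

View pics/w13c.png

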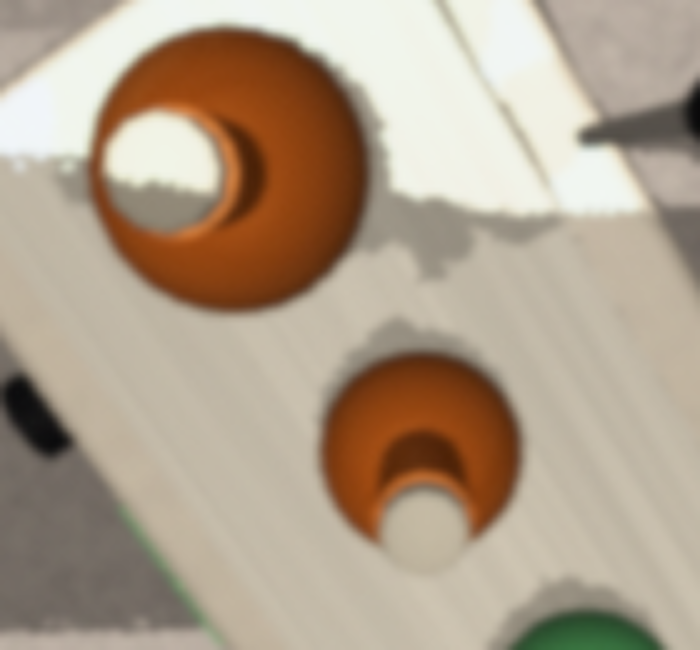

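Run:
```python
from h import *
a,p=load('w13'); print('S',onz(p,325,196,.162),onz(p,324.2,180,.082),'L',onz(p,273,124.4,.186),onz(p,286,123.6,.094))
t=load('top0')[1]; print(isect(ray(p,325,196),ray(t,432.6,195.0)),isect(ray(p,273,124.4),ray(t,402.4,196.3)))
az=np.radians(-28.9);u=np.array([np.cos(az),np.sin(az),0]);x=np.array([0,0,-1.]);M=np.stack([x,u,np.cross(x,u)],1); to([.5385,-.297,.13],R.from_matrix(M))
```

```text
S [ 0.53930318 -0.29740915  0.162     ] [ 0.53937937 -0.29732287  0.082     ] L [ 0.53357391 -0.21690654  0.186     ] [ 0.53354646 -0.21595036  0.094     ]
(array([ 0.53867954, -0.29838594,  0.15550604]), np.float64(0.001066795837890835)) (array([ 0.53263244, -0.21738021,  0.18413871]), np.float64(0.0018230834454038484))
shift mm [117.1   4.6   1. ] turn deg [ 0.05 -0.08  0.28]
```

```bash
python3 -m jog '[[[20,4,1],[0,0,0.3],0.4],[[25,1,0],[0,0,0],0.4],[[25,0,0],[0,0,0],0.4],[[15,0,0],[0,0,0],0.4],[[0,0,0],[0,0,0],0.4],[[0,0,0],[0,0,0],0.4]]'
python3 - <<'E'
from h import *
az=np.radians(-28.9);u=np.array([np.cos(az),np.sin(az),0]);x=np.array([0,0,-1.]);M=np.stack([x,u,np.cross(x,u)],1); to([.539,-.297,.088],R.from_matrix(M))
a,p=grab('wrist','w14'); print(proj(p,[.539,-.297,.162]))
E
```

```text
t: 13.4
tcp_pos: [0.5433, -0.29, 0.1591]
eef_rot: [0.607, 0.364, -0.606, 0.363]
wrist_force: [-0.2, -1.0, 0.8]
finger_gap: 0.403
shift mm [71.1 -0.5  8.4] turn deg [ 0.73 -0.16  0.01]
(np.float64(318.6537332769285), np.float64(239.1573400769044))
```

View pics/w14.png

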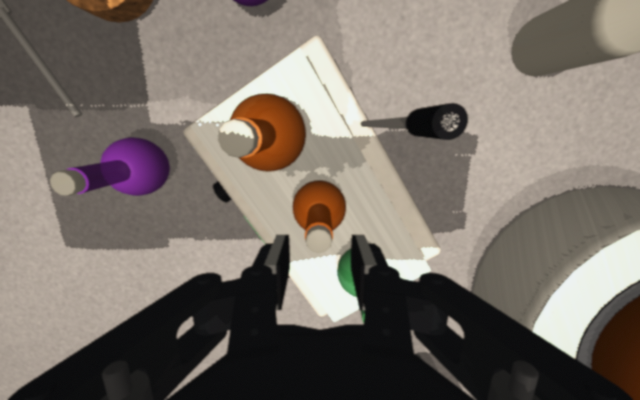

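```bash
python3 -m jog '[[[0,0,8],[0.7,0,0],0.4],[[0,0,0],[0,0,0],0.4],[[10,0,0],[0,0,0],0.4],[[15,0,0],[0,0,0],0.4],[[0,0,0],[0,0,0],0.4]]'
python3 - <<'E'
from h import *
az=np.radians(-28.9);u=np.array([np.cos(az),np.sin(az),0]);x=np.array([0,0,-1.]);M=np.stack([x,u,np.cross(x,u)],1); to([.539,-.297,.088],R.from_matrix(M))
E
```

```text
t: 13.95
tcp_pos: [0.541, -0.2984, 0.1355]
eef_rot: [0.611, 0.358, -0.607, 0.36]
wrist_force: [0.9, 0.3, -0.7]
finger_gap: 0.403
shift mm [47.5 -2.7 -0.1] turn deg [-0.02 -0.17 -0.27]
```

```bash
python3 -m jog '[[[15,-2,0],[0,0,-0.3],0.4],[[15,-1,0],[0,0,0],0.4],[[10,0,0],[0,0,0],0.4],[[0,0,0],[0,0,0],0.4]]'
python3 - <<'E'
from h import *
az=np.radians(-28.9);u=np.array([np.cos(az),np.sin(az),0]);x=np.array([0,0,-1.]);M=np.stack([x,u,np.cross(x,u)],1); to([.539,-.297,.088],R.from_matrix(M))
a,p=grab('wrist','w15'); print(proj(p,[.539,-.297,.162]))
E
```

```text
t: 14.35
tcp_pos: [0.5388, -0.2973, 0.0953]
eef_rot: [0.61, 0.359, -0.608, 0.359]
wrist_force: [0.3, -0.3, -0.1]
finger_gap: 0.401
shift mm [ 7.4  0.  -0.4] turn deg [-0.05 -0.17 -0.04]
(np.float64(319.268748762014), np.float64(278.09338421793547))
```

View pics/w15.png

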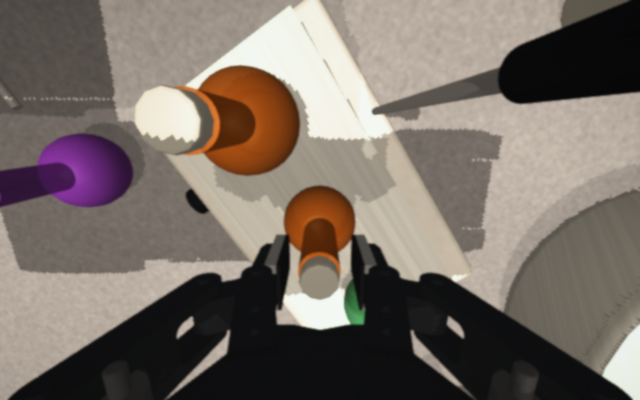

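```bash
python3 -m jog '[[[5,0,0],[0,0,0],0.4],[[0,0,0],[0,0,0],0.3],[[0,0,0],[0,0,0],0.2],[[0,0,0],[0,0,0],0.1],[[0,0,0],[0,0,0],0.1],[[0,0,0],[0,0,0],0.1],[[0,0,0],[0,0,0],0.1]]'; python3 -m jog '[[[-5,0,0],[0,0,0],0.1],[[-10,0,0],[0,0,0],0.1],[[-15,0,0],[0,0,0],0.1],[[0,0,0],[0,0,0],0.1]]';python3 - <<'E'
from h import *
a,p=grab('wrist','w16')
E
```

```text
t: 15.1
tcp_pos: [0.5394, -0.2976, 0.0928]
eef_rot: [0.611, 0.359, -0.608, 0.359]
wrist_force: [-1.0, -0.4, -1.6]
finger_gap: 0.219
t: 15.5
tcp_pos: [0.54, -0.2981, 0.1258]
eef_rot: [0.611, 0.358, -0.607, 0.36]
wrist_force: [0.8, -0.7, -0.8]
finger_gap: 0.215
```

View pics/w16.png

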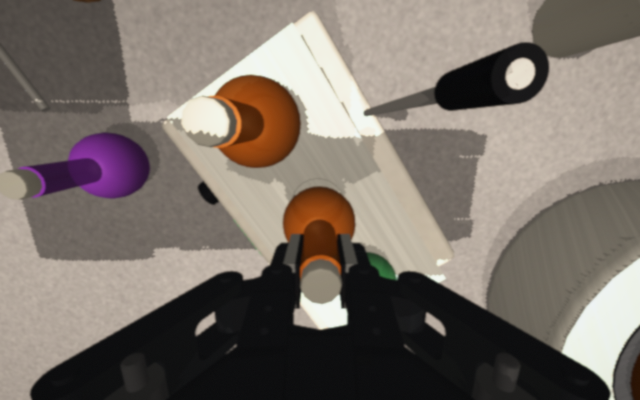

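```bash
python3 -m jog '[[[-30,0,0],[0,0,0],0.1],[[-45,-5,0],[0,0,0],0.1],[[-45,-15,0],[0,0,0],0.1],[[-40,-20,0],[0,0,0],0.1],[[0,-10,0],[0,0,0],0.1],[[0,0,-20],[-2,0,0],0.1],[[0,0,-40],[-4.2,0,0],0.1],[[0,0,-45],[-4.7,0,0],0.1],[[0,0,-45],[-4.7,0,0],0.1],[[0,0,-45],[-4.7,0,0],0.1],[[0,0,-45],[-4.7,0,0],0.1],[[0,0,0],[0,0,0],0.1]]'
python3 - <<'E'
from h import *
az=np.radians(27.9);u=np.array([np.cos(az),np.sin(az),0]);x=np.array([0,0,-1.]);M=np.stack([x,u,np.cross(x,u)],1); to([.575,.304,.25],R.from_matrix(M))
a,p=grab('scene','s17')
E
```

```text
t: 16.75
tcp_pos: [0.571, -0.0398, 0.2861]
eef_rot: [0.515, 0.486, -0.513, 0.486]
wrist_force: [-0.6, -0.8, -2.0]
finger_gap: 0.212
shift mm [  36.9  -15.1 -343.4] turn deg [-31.07  -0.1   -0.11]
```

View pics/s17.png

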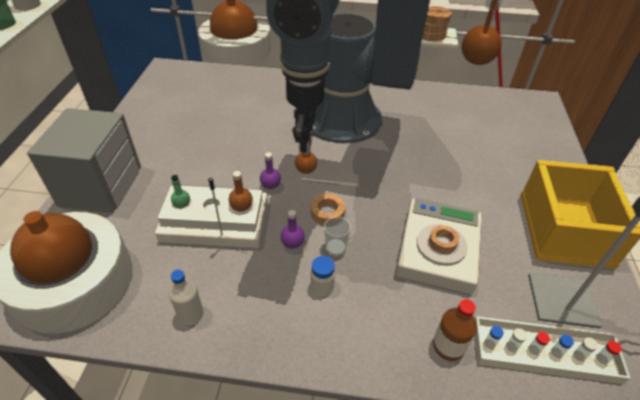

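```bash
python3 -m jog '[[[0,-2,-43],[-3.9,0,0],0.1],[[0,1,-43],[-3.9,0,0],0.1],[[0,4,-43],[-3.9,0,0],0.1],[[0,7,-42],[-3.9,0,0],0.1],[[0,10,-41],[-3.9,0,0],0.1],[[0,12,-41],[-3.9,0,0],0.1],[[0,15,-40],[-3.9,0,0],0.1],[[0,18,-35],[-3.7,0,0],0.1],[[0,0,0],[0,0,0],0.1]]'
python3 - <<'E'
from h import *
az=np.radians(27.9);u=np.array([np.cos(az),np.sin(az),0]);x=np.array([0,0,-1.]);M=np.stack([x,u,np.cross(x,u)],1); to([.575,.304,.20],R.from_matrix(M))
E
```

```text
t: 17.7
tcp_pos: [0.579, 0.2998, 0.2822]
eef_rot: [0.364, 0.605, -0.366, 0.606]
wrist_force: [-0.8, 0.2, -2.5]
finger_gap: 0.215
shift mm [82.2 -1.5 -5.8] turn deg [-0.04  0.1   0.09]
```

```bash
python3 -m jog '[[[25,-1,-3],[0,0,0],0.1],[[30,-1,-3],[0,0,0],0.1],[[30,0,0],[0,0,0],0.1],[[20,0,0],[0,0,0],0.1],[[0,0,0],[0,0,0],0.1],[[0,0,0],[0,0,0],0.1]]'
python3 - <<'E'
from h import *
az=np.radians(27.9);u=np.array([np.cos(az),np.sin(az),0]);x=np.array([0,0,-1.]);M=np.stack([x,u,np.cross(x,u)],1); to([.575,.304,.14],R.from_matrix(M))
a,p=grab('scene','s18'); c=cv2.resize(a[170:290,390:490],None,fx=6,fy=5,interpolation=cv2.INTER_CUBIC); cv2.imwrite('pics/s18c.png',c[:,:,::-1])
a,p=grab('wrist','w18')
E
```

```text
t: 18.3
tcp_pos: [0.5774, 0.2983, 0.1723]
eef_rot: [0.367, 0.603, -0.369, 0.605]
wrist_force: [-0.3, 0.3, -0.9]
finger_gap: 0.213
shift mm [32.3  0.6 -6.3] turn deg [-0.58  0.2   0.09]
```

View pics/s18c.png

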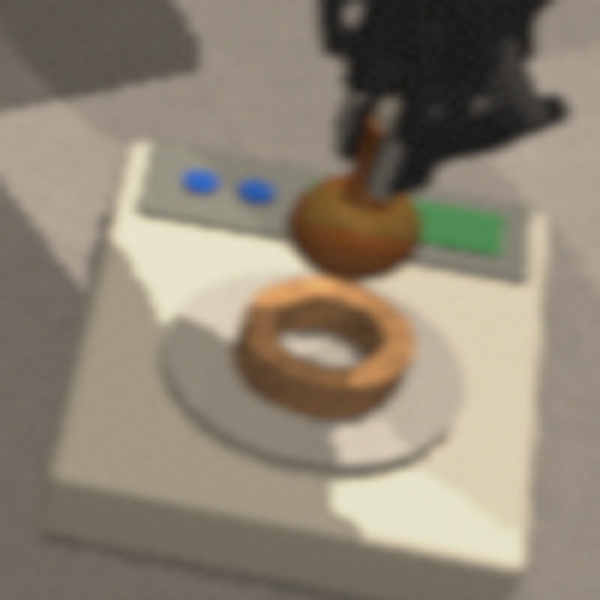

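View pics/w18.png

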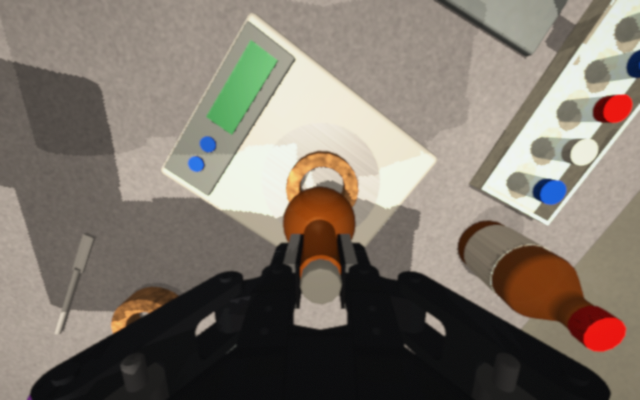

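Run:
```python
from h import *
a,p=load('w18'); _,ps=load('s18')
c=cv2.resize(a[130:320,250:390],None,fx=4,fy=4,interpolation=cv2.INTER_CUBIC); 
cv2.imwrite('pics/w18c.png',c[:,:,::-1])
print(isect(ray(p,319.8,219),ray(ps,449.2,215.2)),proj(p,[.575,.304,.094]),'scene ring',onz(ps,444.8,235.6,.094))
```

```text
(array([0.57577485, 0.30125733, 0.16742004]), np.float64(0.0001848649686625466)) (np.float64(320.5981980184398), np.float64(190.19943435103912)) scene ring [0.57564428 0.30680738 0.094     ]
```

View pics/w18c.png

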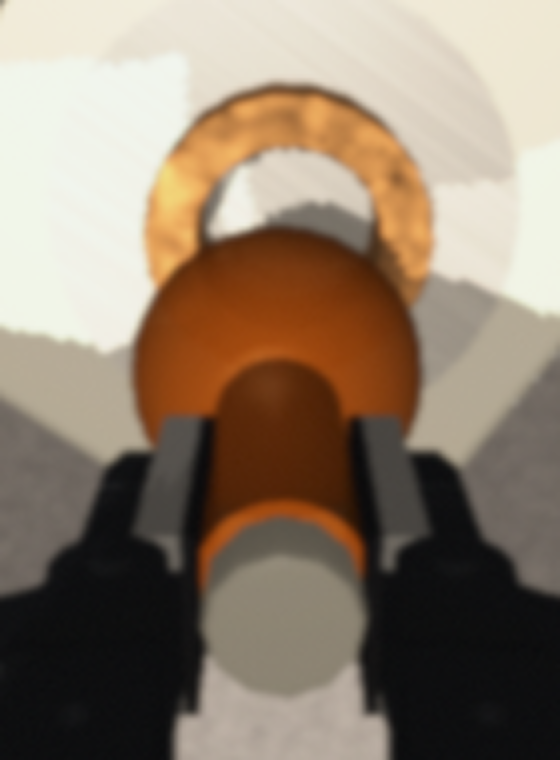

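Run:
```python
from h import *
a,p=load('w18'); _,ps=load('s18')
print(onz(p,322.6,187.3,.094), isect(ray(p,319.3,222.5),ray(ps,449.2,215.2)), onz(p,319.3,222.5,.163))
p,r,s=tool(); print(p,r.as_matrix().round(3)[:,0])
az=np.radians(27.9);u=np.array([np.cos(az),np.sin(az),0]);x=np.array([0,0,-1.]);M=np.stack([x,u,np.cross(x,u)],1); to([.5752,.3055,.13],R.from_matrix(M))
```

```text
[0.57538811 0.30737822 0.094     ] (array([0.5767538 , 0.30011969, 0.16903379]), np.float64(0.0018946652446027023)) [0.57734944 0.29724616 0.163     ]
[0.57769633 0.2987779  0.17278084] [ 0.001 -0.003 -1.   ]
shift mm [42.8  0.9 -7.3] turn deg [-0.55  0.2   0.02]
```

```bash
python3 -m jog '[[[8,1,-8],[-0.5,0,0],0.1],[[10,0,0],[0,0,0],0.1],[[0,0,0],[0,0,0],0.1],[[0,0,0],[0,0,0],0.1]]'
python3 - <<'E'
from h import *
az=np.radians(27.9);u=np.array([np.cos(az),np.sin(az),0]);x=np.array([0,0,-1.]);M=np.stack([x,u,np.cross(x,u)],1); to([.575,.306,.118],R.from_matrix(M))
E
```

```text
t: 18.8
tcp_pos: [0.5761, 0.3076, 0.1556]
eef_rot: [0.365, 0.604, -0.364, 0.607]
wrist_force: [-0.1, -0.1, -1.5]
finger_gap: 0.215
shift mm [37.6 -1.9  0.8] turn deg [-0.02  0.19 -0.19]
```

```bash
python3 -m jog '[[[8,-2,1],[0,0,0],0.1],[[8,0,0],[0,0,0],0.1],[[4,0,0],[0,0,0],0.1],[[0,0,0],[0,0,0],0.1]]'
python3 - <<'E'
from h import *
az=np.radians(27.9);u=np.array([np.cos(az),np.sin(az),0]);x=np.array([0,0,-1.]);M=np.stack([x,u,np.cross(x,u)],1); to([.575,.306,.118],R.from_matrix(M))
a,p=grab('scene','s19'); c=cv2.resize(a[170:290,390:490],None,fx=6,fy=5,interpolation=cv2.INTER_CUBIC); cv2.imwrite('pics/s19c.png',c[:,:,::-1])
a,p=grab('wrist','w19');c=cv2.resize(a[130:320,250:390],None,fx=4,fy=4,interpolation=cv2.INTER_CUBIC); 
cv2.imwrite('pics/w19c.png',c[:,:,::-1])
E
```

```text
t: 19.2
tcp_pos: [0.5747, 0.3055, 0.1338]
eef_rot: [0.365, 0.604, -0.364, 0.607]
wrist_force: [-0.7, -0.2, -1.3]
finger_gap: 0.212
shift mm [15.8  0.4 -0.4] turn deg [-0.02  0.2  -0.19]
```

View pics/s19c.png

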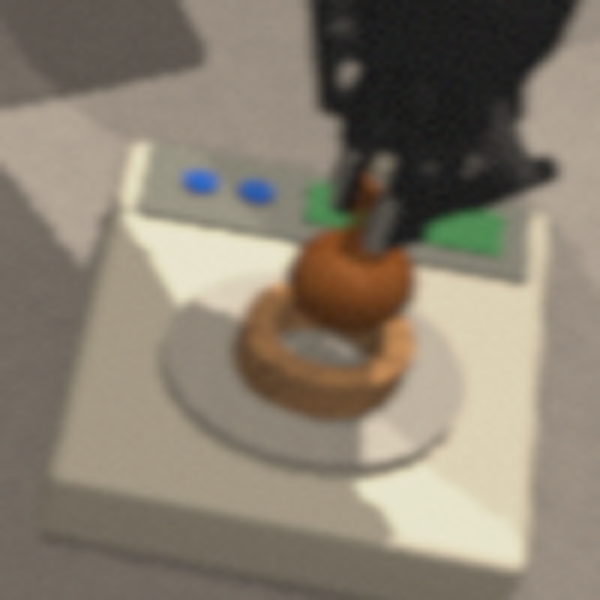

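View pics/w19c.png

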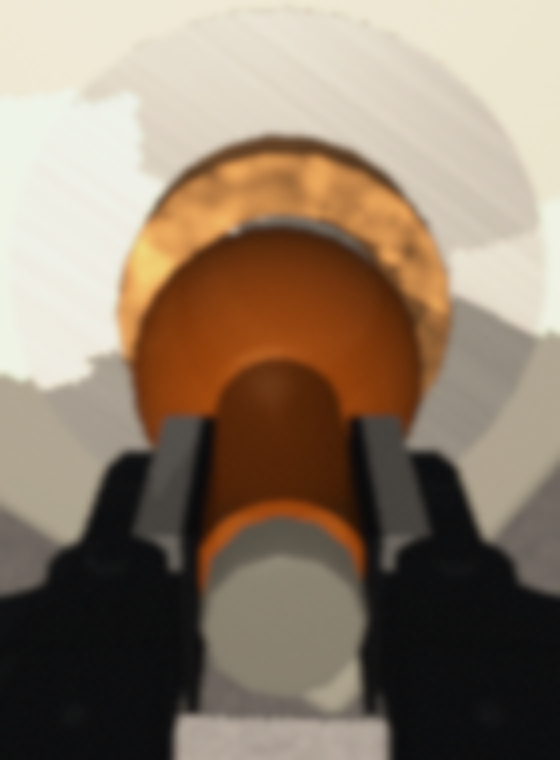

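Run:
```python
from h import *
_,p=load('w19'); _,ps=load('s19')
print(isect(ray(p,319.3,222.5),ray(ps,448.7,226)))
X=[.575,.306,.107]; print(np.array(proj(ps,X)))
# ring estimates: wrist outer left 120,right 450, top rim top ~152 in crop
print(onz(p,250+285/4,130+(152+165)/4,.094))
print('w TCP proj at bulb z',proj(p,[.5747,.3055,.124]))
u,v=proj(ps,[.5747,.3055,.124]);print(u,v)
```

```text
(array([0.57440616, 0.30735486, 0.12964814]), np.float64(0.0027186319489044897))
[445.60023203 231.92209398]
[0.57601944 0.30546155 0.094     ]
w TCP proj at bulb z (np.float64(319.9964010753211), np.float64(221.00293596416233))
446.91507643758257 227.22027253492303
```

```bash
python3 -m jog '[[[6,0.5,0],[0,0,0],0.1],[[5,0,0],[0,0,0],0.1],[[0,0,0],[0,0,0],0.1]]'; python3 -m jog '[[[2,0,0],[0,0,0],0.1],[[0,0,0],[0,0,0],0.1]]';python3 -m jog '[[[2,0,0],[0,0,0],0.1],[[0,0,0],[0,0,0],0.1]]'
```

```text
t: 19.6
tcp_pos: [0.5759, 0.3061, 0.123]
eef_rot: [0.366, 0.604, -0.364, 0.608]
wrist_force: [-0.2, -0.1, -2.2]
finger_gap: 0.219
t: 19.8
tcp_pos: [0.5758, 0.306, 0.1208]
eef_rot: [0.366, 0.604, -0.364, 0.608]
wrist_force: [-0.3, -0.2, -1.5]
finger_gap: 0.217
t: 20.0
tcp_pos: [0.576, 0.3061, 0.1188]
eef_rot: [0.366, 0.604, -0.364, 0.608]
wrist_force: [0.3, -0.5, -2.3]
finger_gap: 0.214
```

```bash
python3 -m jog '[[[2,0,0],[0,0,0],0.1],[[0,0,0],[0,0,0],0.1]]'; python3 -m jog '[[[2,0,0],[0,0,0],0.1],[[0,0,0],[0,0,0],0.1]]'
```

```text
t: 20.2
tcp_pos: [0.576, 0.3061, 0.1167]
eef_rot: [0.366, 0.604, -0.364, 0.608]
wrist_force: [0.2, -0.6, -2.1]
finger_gap: 0.218
t: 20.4
tcp_pos: [0.5761, 0.3061, 0.1146]
eef_rot: [0.366, 0.604, -0.364, 0.608]
wrist_force: [-0.4, 0.3, -1.1]
finger_gap: 0.216
```

Run:
```python
from h import *
a,p=grab('scene','s20'); c=cv2.resize(a[170:290,390:490],None,fx=6,fy=5,interpolation=cv2.INTER_CUBIC); cv2.imwrite('pics/s20c.png',c[:,:,::-1])
a,p=grab('wrist','w20');c=cv2.resize(a[130:320,250:390],None,fx=4,fy=4,interpolation=cv2.INTER_CUBIC); 
cv2.imwrite('pics/w20c.png',c[:,:,::-1])
```

```text
(no output)
```

View pics/s20c.png

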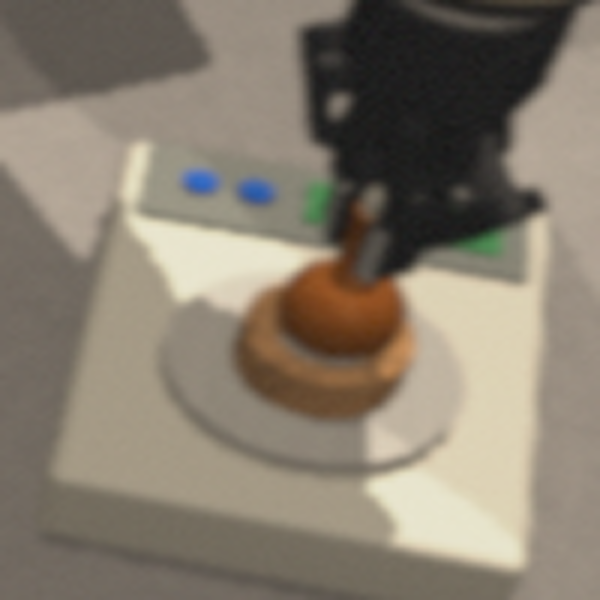

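View pics/w20c.png

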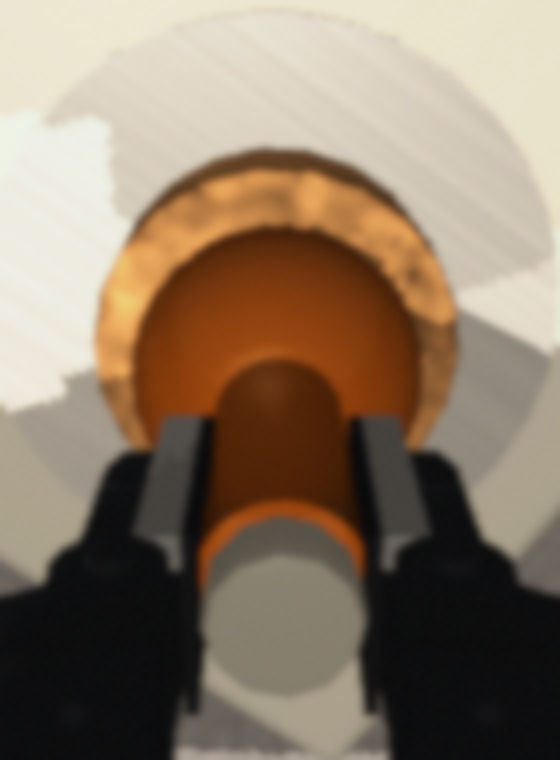

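Run:
```python
from h import *
_,p=load('w20'); _,ps=load('s20')
print('ring',onz(p,250+278/4,130+(168+180)/4,.094),'bulb',onz(p,319.3,222.5,.109), isect(ray(p,319.3,222.5),ray(ps,447.3,231.4)))
s=state();print(s['tcp_pos'],s['wrist_force'])
az=np.radians(27.9);u=np.array([np.cos(az),np.sin(az),0]);x=np.array([0,0,-1.]);M=np.stack([x,u,np.cross(x,u)],1); to([.575,.306,.11],R.from_matrix(M))
```

```text
ring [0.57613482 0.30540425 0.094     ] bulb [0.57542597 0.30630824 0.109     ] (array([0.5755919 , 0.30811134, 0.11111065]), np.float64(0.002425072326277307))
[0.57615175 0.30620876 0.1149033 ] [ 0.11334662 -0.48405435 -1.18326308]
shift mm [ 4.9 -1.1 -0.4] turn deg [-0.02  0.2  -0.32]
```

```bash
python3 -m jog '[[[2,0,0.5],[0,0,0],0.1],[[0,0,0],[0,0,0],0.1]]'; python3 -m jog '[[[1.5,0,0],[0,0,0],0.1],[[0,0,0],[0,0,0],0.1]]'
```

```text
t: 20.7
tcp_pos: [0.5765, 0.3057, 0.1129]
eef_rot: [0.366, 0.604, -0.364, 0.608]
wrist_force: [-0.5, 0.3, -1.9]
finger_gap: 0.215
t: 20.9
tcp_pos: [0.5767, 0.3057, 0.1116]
eef_rot: [0.366, 0.603, -0.364, 0.608]
wrist_force: [-1.2, 0.0, 0.4]
finger_gap: 0.213
```

```bash
python3 -m jog '[[[0.7,0,0],[0,0,0],0.1],[[0,0,0],[0,0,0],0.1]]'
```

```text
t: 21.1
tcp_pos: [0.5769, 0.3056, 0.1114]
eef_rot: [0.366, 0.603, -0.363, 0.608]
wrist_force: [-1.0, -0.9, 2.6]
finger_gap: 0.214
```

```bash
python3 -m jog '[[[0,0,0],[0,0,0],0.28],[[0,0,0],[0,0,0],0.3],[[0,0,0],[0,0,0],0.38],[[0,0,0],[0,0,0],0.4],[[0,0,0],[0,0,0],0.4]]';python3 - <<'E'
from h import *
a,p=grab('scene','s21'); c=cv2.resize(a[170:290,390:490],None,fx=6,fy=5,interpolation=cv2.INTER_CUBIC); cv2.imwrite('pics/s21c.png',c[:,:,::-1])
a,p=grab('wrist','w21');c=cv2.resize(a[130:320,250:390],None,fx=4,fy=4,interpolation=cv2.INTER_CUBIC); 
cv2.imwrite('pics/w21c.png',c[:,:,::-1])
E
```

```text
t: 21.6
tcp_pos: [0.5768, 0.3059, 0.1111]
eef_rot: [0.366, 0.603, -0.363, 0.608]
wrist_force: [0.2, 0.4, -0.7]
finger_gap: 0.397
```

View pics/s21c.png

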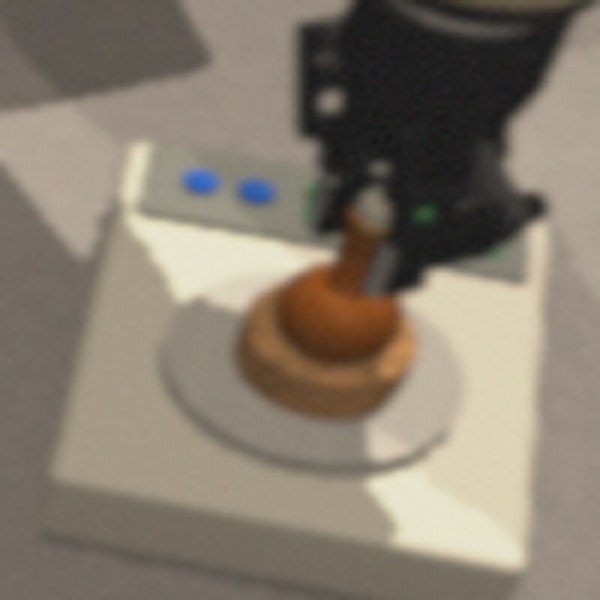

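View pics/w21c.png

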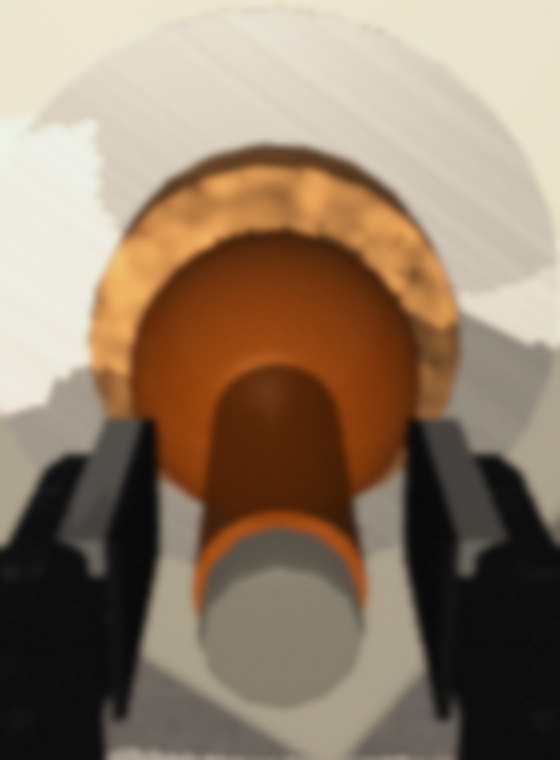

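```bash
python3 -m jog '[[[-15,0,0],[0,0,0],0.42],[[-35,0,0],[0,0,0],0.42],[[-45,0,0],[0,0,0],0.42],[[-45,-3,0],[0,0,0],0.42],[[-20,-5,20],[2,0,0],0.42],[[0,-4,45],[4.4,0,0],0.42],[[0,-4,48],[4.6,0,0],0.42],[[0,-4,48],[4.6,0,0],0.42],[[0,-4,48],[4.6,0,0],0.42],[[0,-4,48],[4.6,0,0],0.42],[[0,-4,48],[4.6,0,0],0.42],[[0,-4,48],[4.6,0,0],0.42]]'
python3 - <<'E'
from h import *
az=np.radians(-22.1);u=np.array([np.cos(az),np.sin(az),0]);x=np.array([0,0,-1.]);M=np.stack([x,u,np.cross(x,u)],1); to([.5335,-.2165,.25],R.from_matrix(M))
a,p=grab('scene','s22'); c=cv2.resize(a[150:300,390:490],None,fx=5,fy=4,interpolation=cv2.INTER_CUBIC); cv2.imwrite('pics/s22c.png',c[:,:,::-1])
E
```

```text
t: 22.9
tcp_pos: [0.6186, -0.0495, 0.2763]
eef_rot: [0.531, 0.468, -0.527, 0.471]
wrist_force: [-0.5, 0.6, -0.1]
finger_gap: 0.422
shift mm [ 25.6 -65.  175.9] turn deg [15.3  -0.1  -0.41]
```

View pics/s22c.png

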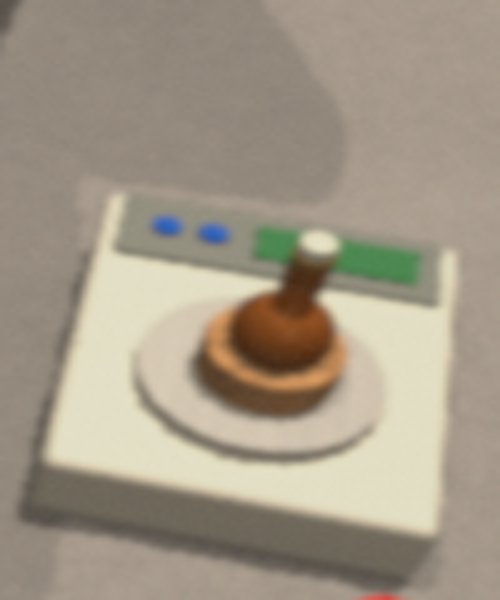

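```bash
python3 -c "
from h import *
_,p=load('s22'); print(proj(p,[.5755,.3055,.187]),proj(p,[.5755,.3055,.107]))"; python3 -m jog '[[[0,-20,45],[3.8,0,0],0.42],[[0,-18,44],[3.8,0,0],0.42],[[0,-14,44],[3.8,0,0],0.42],[[0,-8,40],[3.8,0,0],0.42],[[0,0,0],[0,0,0],0.42],[[0,0,0],[0,0,0],0.42]]'
python3 - <<'E'
from h import *
az=np.radians(-22.1);u=np.array([np.cos(az),np.sin(az),0]);x=np.array([0,0,-1.]);M=np.stack([x,u,np.cross(x,u)],1); to([.5335,-.2165,.25],R.from_matrix(M))
E
```

```text
(np.float64(452.92173691867896), np.float64(209.56569250404257)) (np.float64(445.403216618438), np.float64(232.05518577175323))
t: 23.55
tcp_pos: [0.5186, -0.2138, 0.2754]
eef_rot: [0.593, 0.385, -0.59, 0.39]
wrist_force: [-0.1, -0.5, -0.5]
finger_gap: 0.42
shift mm [25.5 14.6 -3.4] turn deg [-1.43  0.01 -0.44]
```

```bash
python3 -m jog '[[[10,10,-2],[-1.2,0,0],0.42],[[10,4,0],[0,0,-0.4],0.42],[[0,0,0],[0,0,0],0.42],[[0,0,0],[0,0,0],0.42]]'
python3 - <<'E'
from h import *
az=np.radians(-22.1);u=np.array([np.cos(az),np.sin(az),0]);x=np.array([0,0,-1.]);M=np.stack([x,u,np.cross(x,u)],1); to([.5335,-.2165,.2],R.from_matrix(M))
a,p=grab('wrist','w23'); print(proj(p,[.5335,-.2165,.186]),proj(p,[.5335,-.2165,.094]))
c=cv2.resize(a[130:280,240:400],None,fx=5,fy=4,interpolation=cv2.INTER_CUBIC); cv2.imwrite('pics/w23c.png',c[:,:,::-1])
E
```

```text
t: 23.95
tcp_pos: [0.5355, -0.215, 0.2526]
eef_rot: [-0.586, -0.396, 0.586, -0.395]
wrist_force: [0.0, 0.3, -0.1]
finger_gap: 0.421
shift mm [52.6 -1.2  2.1] turn deg [ 0.19 -0.02  0.06]
(np.float64(318.2253386921805), np.float64(202.3914829595962)) (np.float64(318.73861035472703), np.float64(182.0130914227434))
```

View pics/w23c.png

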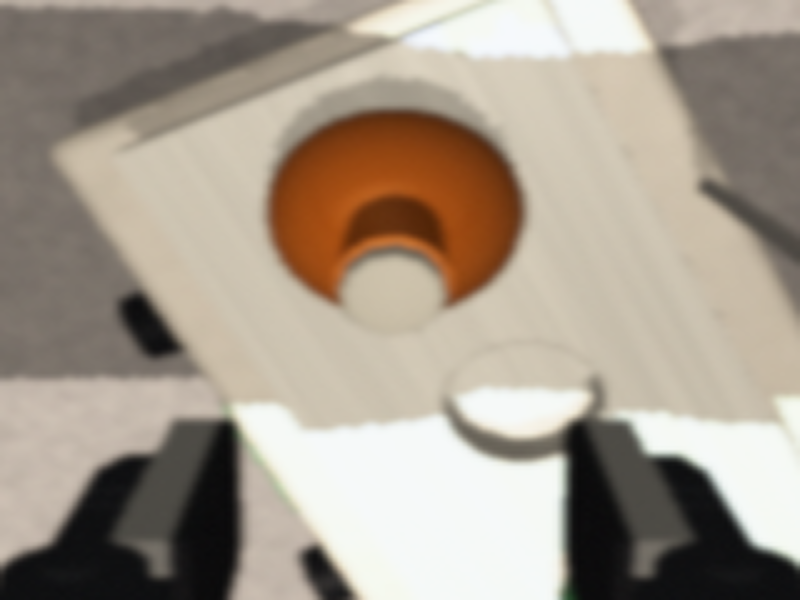

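```bash
python3 -m jog '[[[20,-1,2],[0,0,0],0.42],[[25,0,0],[0,0,0],0.42],[[20,0,0],[0,0,0],0.42],[[0,0,0],[0,0,0],0.42],[[0,0,0],[0,0,0],0.42]]'
python3 - <<'E'
from h import *
az=np.radians(-22.1);u=np.array([np.cos(az),np.sin(az),0]);x=np.array([0,0,-1.]);M=np.stack([x,u,np.cross(x,u)],1); to([.5335,-.2165,.107],R.from_matrix(M))
E
```

```text
t: 24.5
tcp_pos: [0.5348, -0.2151, 0.1871]
eef_rot: [0.586, 0.397, -0.585, 0.397]
wrist_force: [0.2, 0.6, 0.4]
finger_gap: 0.419
shift mm [80.1 -0.8  1.8] turn deg [ 0.35 -0.02 -0.05]
```

```bash
python3 -m jog '[[[15,-1,2],[0,0,0],0.42],[[20,0,0],[0,0,0],0.42],[[15,0,0],[0,0,0],0.42],[[10,0,0],[0,0,0],0.42],[[0,0,0],[0,0,0],0.42],[[0,0,0],[0,0,0],0.42]]'
python3 - <<'E'
from h import *
az=np.radians(-22.1);u=np.array([np.cos(az),np.sin(az),0]);x=np.array([0,0,-1.]);M=np.stack([x,u,np.cross(x,u)],1); to([.5335,-.2165,.107],R.from_matrix(M))
a,p=grab('wrist','w24')
E
```

```text
t: 25.1
tcp_pos: [0.5372, -0.2175, 0.1329]
eef_rot: [0.587, 0.394, -0.583, 0.4]
wrist_force: [-0.7, -0.1, 1.3]
finger_gap: 0.423
shift mm [25.9 -4.1  0.4] turn deg [ 0.41 -0.02 -0.58]
```

View pics/w24.png

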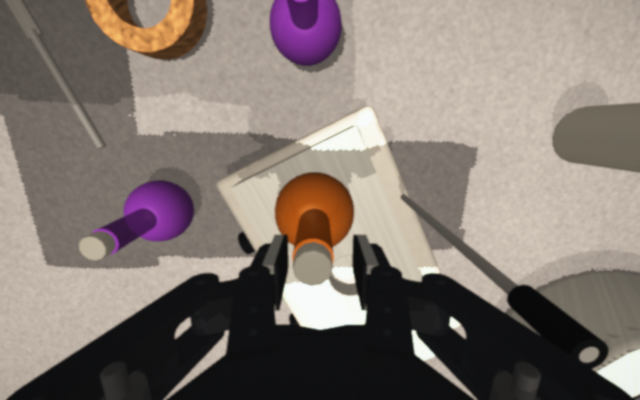

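```bash
python3 -m jog '[[[4,-4,0],[0.3,0,-0.5],0.42],[[10,0,0],[0,0,0],0.42],[[8,0,0],[0,0,0],0.42],[[0,0,0],[0,0,0],0.42]]'
python3 - <<'E'
from h import *
az=np.radians(-22.1);u=np.array([np.cos(az),np.sin(az),0]);x=np.array([0,0,-1.]);M=np.stack([x,u,np.cross(x,u)],1); to([.5335,-.2165,.107],R.from_matrix(M))
E
```

```text
t: 25.55
tcp_pos: [0.5341, -0.2163, 0.1106]
eef_rot: [0.587, 0.395, -0.586, 0.396]
wrist_force: [-0.2, 0.0, 0.6]
finger_gap: 0.419
shift mm [ 3.6 -0.5  0.4] turn deg [ 0.08 -0.02 -0.17]
```

```bash
python3 -m jog '[[[3,0,0],[0,0,0],0.42],[[0,0,0],[0,0,0],0.3],[[0,0,0],[0,0,0],0.2],[[0,0,0],[0,0,0],0.1],[[0,0,0],[0,0,0],0.1],[[0,0,0],[0,0,0],0.1],[[0,0,0],[0,0,0],0.1]]'; python3 -m jog '[[[-5,0,0],[0,0,0],0.1],[[-10,0,0],[0,0,0],0.1],[[-20,0,0],[0,0,0],0.1],[[0,0,0],[0,0,0],0.1]]';python3 - <<'E'
from h import *
a,p=grab('wrist','w25')
E
```

```text
t: 26.25
tcp_pos: [0.5337, -0.2161, 0.1074]
eef_rot: [0.587, 0.395, -0.586, 0.396]
wrist_force: [-0.8, 0.7, -0.7]
finger_gap: 0.236
t: 26.65
tcp_pos: [0.5337, -0.2162, 0.1449]
eef_rot: [0.587, 0.395, -0.586, 0.396]
wrist_force: [0.7, -0.3, -1.9]
finger_gap: 0.238
```

View pics/w25.png

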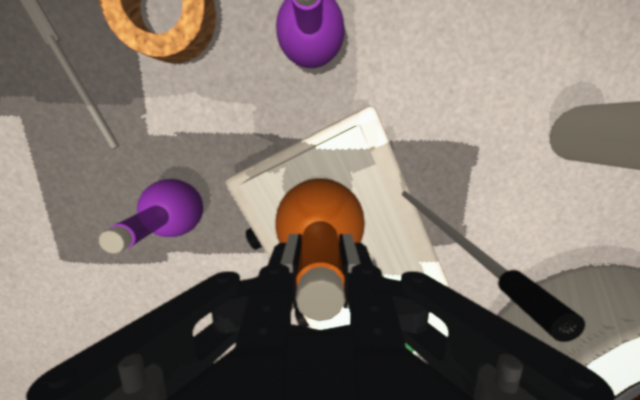

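```bash
python3 -m jog '[[[-30,0,0],[0,0,0],0.1],[[-45,0,0],[0,0,0],0.1],[[-30,0,0],[0,0,0],0.1],[[0,-24,-30],[-3.8,0,0],0.1],[[0,-22,-32],[-3.8,0,0],0.1],[[0,-20,-33],[-3.8,0,0],0.1],[[0,-18,-34],[-3.8,0,0],0.1],[[0,-16,-36],[-3.8,0,0],0.1],[[0,-13,-36],[-3.7,0,0],0.1],[[0,0,0],[0,0,0],0.1],[[0,0,0],[0,0,0],0.1]]'
python3 - <<'E'
from h import *
x=np.array([0,0,-1.]);u=np.array([1.,0,0]);M=np.stack([x,u,np.cross(x,u)],1); to([.459,.005,.12],R.from_matrix(M))
E
```

```text
t: 27.8
tcp_pos: [0.4614, 0.0132, 0.2462]
eef_rot: [0.493, 0.508, -0.494, 0.505]
wrist_force: [-0.5, -0.9, -2.3]
finger_gap: 0.241
shift mm [126.2  -2.1   8.4] turn deg [ 1.51 -0.12  0.22]
```

```bash
python3 -m jog '[[[20,-1,5],[0.8,0,0],0.1],[[30,-1,4],[0.7,0,0.2],0.1],[[30,0,0],[0,0,0],0.1],[[25,0,0],[0,0,0],0.1],[[0,0,0],[0,0,0],0.1],[[0,0,0],[0,0,0],0.1]]'
python3 - <<'E'
from h import *
x=np.array([0,0,-1.]);u=np.array([1.,0,0]);M=np.stack([x,u,np.cross(x,u)],1); to([.459,.005,.09],R.from_matrix(M))
a,p=grab('wrist','w26')
c=cv2.resize(a[90:330,230:410],None,fx=3.3,fy=2.5*1,interpolation=cv2.INTER_CUBIC); cv2.imwrite('pics/w26c.png',c[:,:,::-1])
a,p=grab('scene','s26');c=cv2.resize(a[130:250,270:390],None,fx=5,fy=5,interpolation=cv2.INTER_CUBIC); cv2.imwrite('pics/s26c.png',c[:,:,::-1])
E
```

```text
t: 28.4
tcp_pos: [0.4607, -0.0003, 0.1369]
eef_rot: [0.502, 0.498, -0.502, 0.497]
wrist_force: [0.1, 0.2, -1.5]
finger_gap: 0.238
shift mm [46.9 -1.7 -5.3] turn deg [-0.51 -0.06  0.  ]
```

View pics/w26c.png

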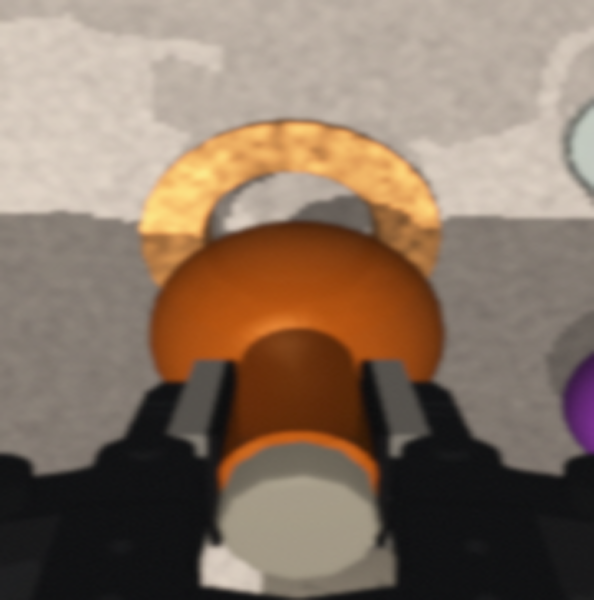

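View pics/s26c.png

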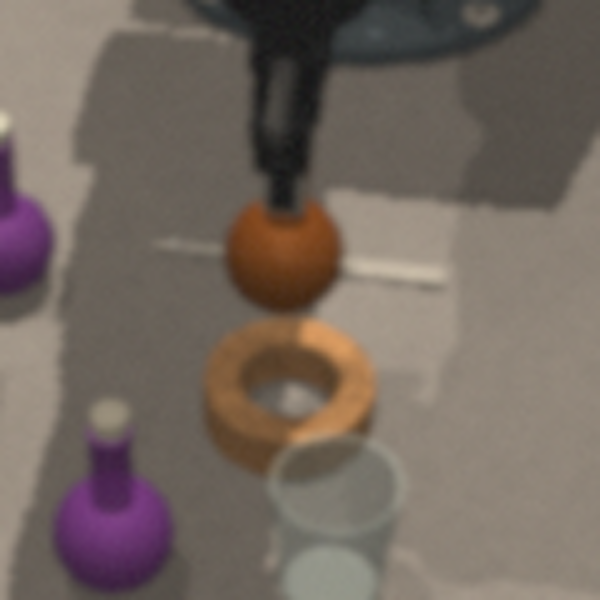

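Run:
```python
from h import *
_,p=load('w26'); _,ps=load('s26')
print('ring',onz(p,317.9,184,.032),onz(ps,328.3,206.2,.032))
print('bulb',isect(ray(p,319.8,223.2),ray(ps,270+284.5/5,130+253/5)), onz(p,319.8,223.2,.125))
s=state();print(s['tcp_pos'])
```

```text
ring [0.45875751 0.00662133 0.032     ] [0.46150273 0.00909426 0.032     ]
bulb (array([0.46108782, 0.00056121, 0.12901503]), np.float64(0.0032737836268866187)) [ 0.46067932 -0.00260737  0.125     ]
[ 4.61072429e-01 -9.14760013e-05  1.37426300e-01]
```

```bash
python3 -m jog '[[[10,-1,-6],[-0.5,0,0],0.1],[[15,0,0],[0,0,0],0.1],[[15,0,0],[0,0,0],0.1],[[0,0,0],[0,0,0],0.1],[[0,0,0],[0,0,0],0.1]]'
python3 - <<'E'
from h import *
x=np.array([0,0,-1.]);u=np.array([1.,0,0]);M=np.stack([x,u,np.cross(x,u)],1); to([.4595,.006,.0575],R.from_matrix(M))
a,p=grab('wrist','w27')
c=cv2.resize(a[90:330,230:410],None,fx=3.3,fy=2.5*1,interpolation=cv2.INTER_CUBIC); cv2.imwrite('pics/w27c.png',c[:,:,::-1])
a,p=grab('scene','s27');c=cv2.resize(a[130:250,270:390],None,fx=5,fy=5,interpolation=cv2.INTER_CUBIC); cv2.imwrite('pics/s27c.png',c[:,:,::-1])
E
```

```text
t: 29.0
tcp_pos: [0.4633, 0.0074, 0.099]
eef_rot: [0.502, 0.499, -0.497, 0.502]
wrist_force: [0.3, -0.0, -2.6]
finger_gap: 0.245
shift mm [41.5 -4.1  1.4] turn deg [ 0.11 -0.09 -0.45]
```

View pics/w27c.png

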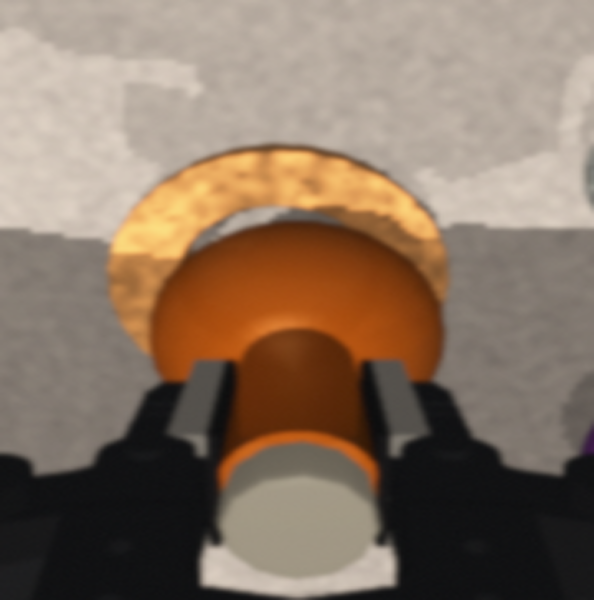

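View pics/s27c.png

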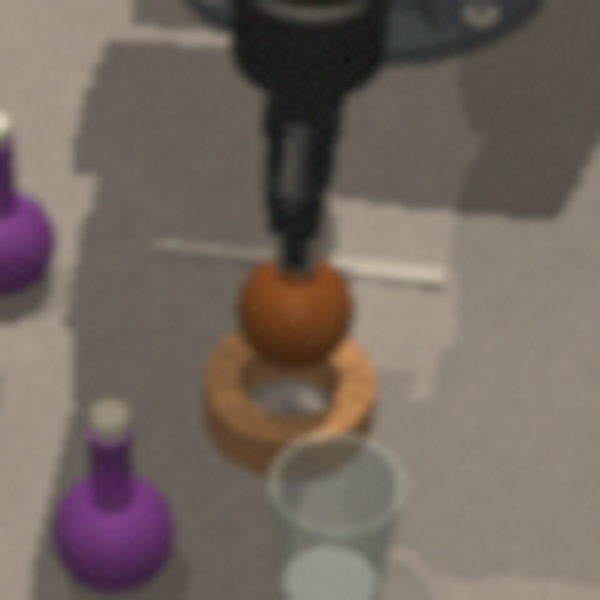

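```bash
python3 -m jog '[[[4,-4,1],[0,0,-0.4],0.1],[[8,0,0],[0,0,0],0.1],[[8,0,0],[0,0,0],0.1],[[0,0,0],[0,0,0],0.1],[[0,0,0],[0,0,0],0.1]]'
python3 - <<'E'
from h import *
x=np.array([0,0,-1.]);u=np.array([1.,0,0]);M=np.stack([x,u,np.cross(x,u)],1); to([.4595,.006,.0575],R.from_matrix(M))
a,p=grab('wrist','w28')
c=cv2.resize(a[90:330,230:410],None,fx=3.3,fy=2.5*1,interpolation=cv2.INTER_CUBIC); cv2.imwrite('pics/w28c.png',c[:,:,::-1])
E
```

```text
t: 29.6
tcp_pos: [0.4598, 0.0062, 0.0785]
eef_rot: [0.501, 0.5, -0.499, 0.501]
wrist_force: [0.2, -0.5, -2.3]
finger_gap: 0.24
shift mm [20.9 -0.3  0.3] turn deg [ 0.1  -0.09 -0.13]
```

View pics/w28c.png

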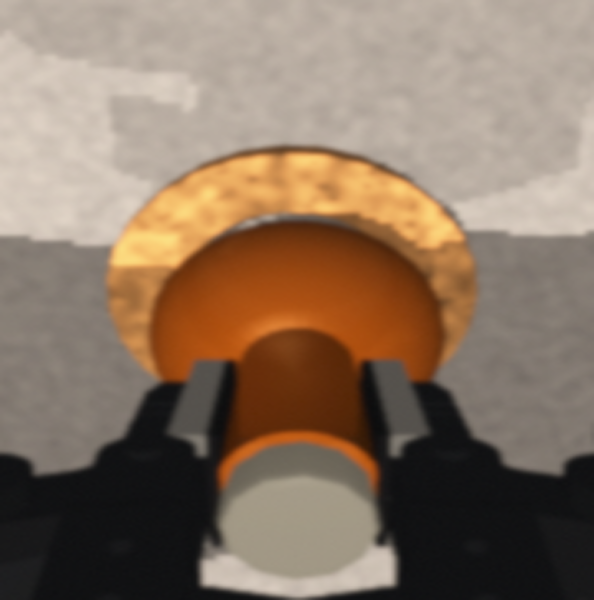

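```bash
python3 - <<'E'
from h import *
_,p=load('w28')
print('ring',onz(p,230+292.5/3.3,206.5,.032),'bulb',onz(p,319.8,223.2,.068))
E
python3 -m jog '[[[5,-0.5,0],[0,0,0],0.1],[[5,0,0],[0,0,0],0.1],[[3,0,0],[0,0,0],0.1],[[0,0,0],[0,0,0],0.1]]'
```

```text
ring [0.45894768 0.00627351 0.032     ] bulb [0.4598601  0.00450388 0.068     ]
t: 30.05
tcp_pos: [0.4595, 0.0062, 0.0645]
eef_rot: [0.501, 0.5, -0.499, 0.501]
wrist_force: [0.0, 0.5, -1.5]
finger_gap: 0.241
```

```bash
for i in 1; do python3 -m jog '[[[2,-0.5,-0.5],[0,0,0],0.1],[[0,0,0],[0,0,0],0.1]]'; done; python3 -m jog '[[[2,0,0],[0,0,0],0.1],[[0,0,0],[0,0,0],0.1]]'
```

```text
t: 30.25
tcp_pos: [0.4589, 0.0068, 0.0623]
eef_rot: [0.501, 0.5, -0.499, 0.501]
wrist_force: [-0.7, 0.1, -2.3]
finger_gap: 0.241
t: 30.45
tcp_pos: [0.459, 0.0068, 0.0603]
eef_rot: [0.501, 0.5, -0.498, 0.501]
wrist_force: [-0.0, 0.4, -2.1]
finger_gap: 0.238
```

```bash
python3 -m jog '[[[1.5,0,0],[0,0,0],0.1],[[0,0,0],[0,0,0],0.1]]'; python3 -m jog '[[[1.5,0,0],[0,0,0],0.1],[[0,0,0],[0,0,0],0.1]]'
```

```text
t: 30.65
tcp_pos: [0.4591, 0.0068, 0.0588]
eef_rot: [0.501, 0.5, -0.498, 0.501]
wrist_force: [-0.2, 0.2, -1.5]
finger_gap: 0.241
t: 30.85
tcp_pos: [0.4592, 0.0067, 0.0572]
eef_rot: [0.501, 0.5, -0.498, 0.501]
wrist_force: [-0.9, 0.1, -1.7]
finger_gap: 0.24
```

```bash
python3 -m jog '[[[1.5,0,0],[0,0,0],0.1],[[0,0,0],[0,0,0],0.1]]'; python3 -m jog '[[[1.5,0,0],[0,0,0],0.1],[[0,0,0],[0,0,0],0.1]]'
```

```text
t: 31.05
tcp_pos: [0.4594, 0.0065, 0.0561]
eef_rot: [0.501, 0.5, -0.498, 0.501]
wrist_force: [-2.7, -1.1, 2.8]
finger_gap: 0.241
t: 31.25
tcp_pos: [0.4599, 0.0064, 0.0557]
eef_rot: [0.501, 0.499, -0.498, 0.502]
wrist_force: [-3.7, -0.3, 5.7]
finger_gap: 0.243
```

Run:
```python
from h import *
a,p=grab('wrist','w29')
c=cv2.resize(a[90:330,230:410],None,fx=3.3,fy=2.5*1,interpolation=cv2.INTER_CUBIC); cv2.imwrite('pics/w29c.png',c[:,:,::-1])
a,p=grab('scene','s29');c=cv2.resize(a[130:250,270:390],None,fx=5,fy=5,interpolation=cv2.INTER_CUBIC); cv2.imwrite('pics/s29c.png',c[:,:,::-1])
```

```text
(no output)
```

View pics/w29c.png

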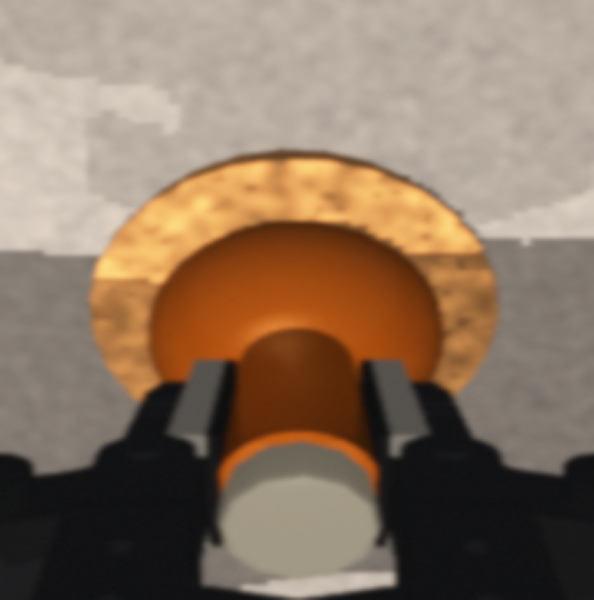

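View pics/s29c.png

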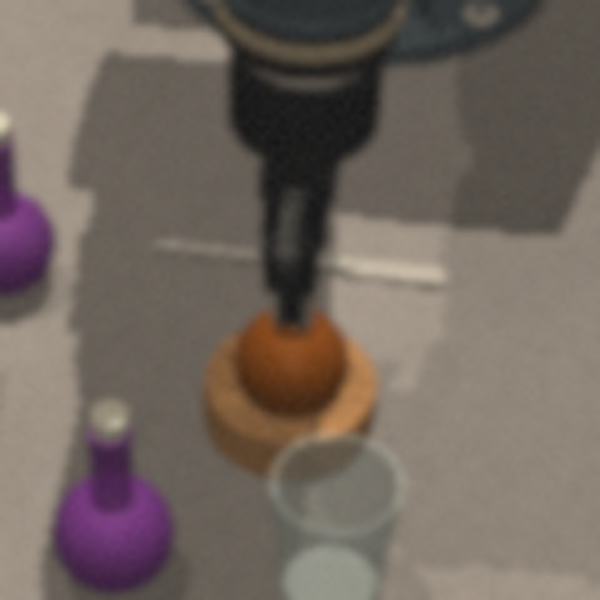

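```bash
python3 -m jog '[[[0,0,0],[0,0,0],0.28],[[0,0,0],[0,0,0],0.32],[[0,0,0],[0,0,0],0.4],[[0,0,0],[0,0,0],0.42],[[0,0,0],[0,0,0],0.42],[[0,0,0],[0,0,0],0.42]]';python3 - <<'E'
from h import *
a,p=grab('wrist','w30');print(state()['wrist_force'])
c=cv2.resize(a[90:330,230:410],None,fx=3.3,fy=2.5*1,interpolation=cv2.INTER_CUBIC); cv2.imwrite('pics/w30c.png',c[:,:,::-1])
E
```

```text
t: 31.95
tcp_pos: [0.4603, 0.0066, 0.0557]
eef_rot: [0.501, 0.499, -0.498, 0.502]
wrist_force: [-0.0, 0.1, -0.0]
finger_gap: 0.419
[-1.2140226   1.29100289 -0.12367559]
```

View pics/w30c.png

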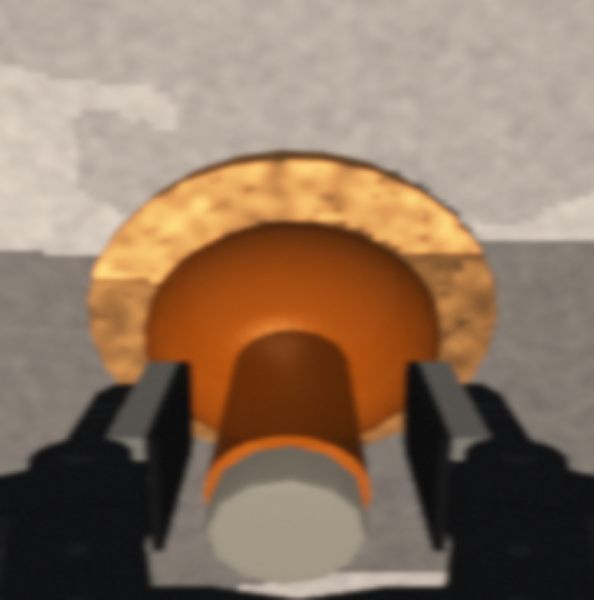

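Flask stands free between the fingers. Retreat straight up and check.

```bash
python3 -m jog '[[[-15,-2,0],[0,0,0],0.42],[[-30,0,0],[0,0,0],0.42],[[-45,0,0],[0,0,0],0.42],[[-45,0,0],[0,0,0],0.42],[[-40,-20,0],[0,0,0],0.42],[[0,-45,0],[0,0,0],0.42],[[0,-45,0],[0,0,0],0.42],[[0,0,0],[0,0,0],0.42],[[0,0,0],[0,0,0],0.42],[[0,0,0],[0,0,0],0.42]]';python3 - <<'E'
from h import *
a,p=grab('scene','s31'); b,q=grab('top','t31')
print('L top/bulb pred',proj(p,[.459,.0065,.1395]),proj(p,[.459,.0065,.0475]),'S',proj(p,[.5755,.3055,.187]))
c=cv2.resize(a[150:290,160:490],None,fx=2.4,fy=2.4,interpolation=cv2.INTER_CUBIC); cv2.imwrite('pics/s31c.png',c[:,:,::-1])
c=cv2.resize(b[120:280,140:480],None,fx=2.35,fy=2.35,interpolation=cv2.INTER_CUBIC); cv2.imwrite('pics/t31c.png',c[:,:,::-1])
E
```

```text
t: 33.0
tcp_pos: [0.3438, 0.0062, 0.2379]
eef_rot: [0.502, 0.499, -0.497, 0.502]
wrist_force: [-0.1, -0.3, 0.2]
finger_gap: 0.422
L top/bulb pred (np.float64(328.8461292921485), np.float64(177.05009210413678)) (np.float64(327.6619462256567), np.float64(201.56646208696696)) S (np.float64(452.92173691867896), np.float64(209.56569250404257))
```

View pics/s31c.png

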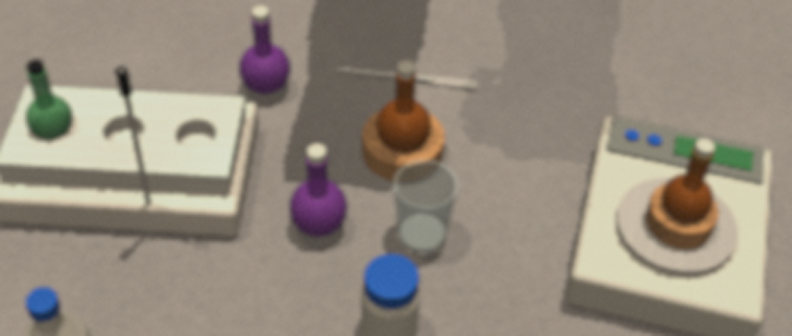

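View pics/t31c.png

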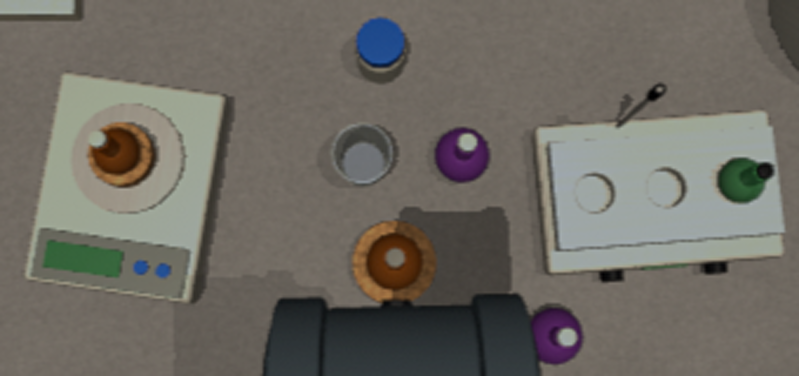

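Run:
```python
from h import *
_,q=load('t31'); a,_=load('t31')
c=cv2.resize(a[155:220,160:230],None,fx=9,fy=9,interpolation=cv2.INTER_CUBIC); cv2.imwrite('pics/t31d.png',c[:,:,::-1])
print(onz(q,140+122/2.35,120+155/2.35,.090),onz(q,140+128/2.35,120+157.5/2.35,.066))
```

```text
[0.5724876 0.3031764 0.09     ] [0.57338248 0.30236219 0.066     ]
```

View pics/t31d.png

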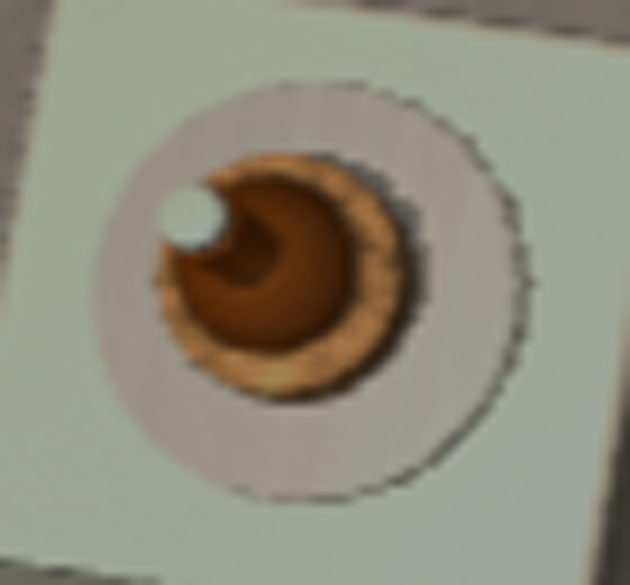

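```bash
python3 -c "
from workcell import close_job,state
print(state()['t'],state()['wrist_force']); print(close_job())"
```

```text
33.1 [-0.21697622  0.1459821   0.08009253]
the job is handed in; nothing more can be done
None
```

The job is done in the order you asked and handed in at 33.1 s. The small ring lies flat on the balance pan with the small amber flask in it. The large amber flask stands in the large ring, which is still at about (0.459, 0.006).

**Last checks**
- **Flasks:** in the last scene and top pictures both amber flasks stand upright. The small flask's stopper was within about 1 px of where an upright flask should show it.
- **Small ring:** the last top view puts it within about 1 mm of the pan's centre. Earlier wrist and scene views put it 2–3 mm off, so call it within 3 mm.
- **Everything else:** the green flask, beaker, jar and both purple flasks look unmoved by eye in the last pictures; I did not measure them. The gripper is open and clear of everything, with wrist force near zero.
- **Gentle placing:** set-down forces read 3 to 6 N.

**What disagreed**
- **Fingertips short of the TCP:** the fingertips appeared about 30 mm short of the reported TCP. My first pinch closed above the small ring without touching it. I then went lower, and it gripped on the second try.
- **Small flask height:** two estimates of it differed by about 5 mm, so I set both flasks down by feel until the force showed contact.

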